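Put the sanded baffle away on end in the baffle rack

ROBOT

A 6-joint arm with a two-finger parallel gripper is mounted at the origin on a cart in front of the work surface, level with it; the furniture and walls round the work are solid. World frame = base frame: x ahead of the robot, y to its left, z up, the work surface at z = 0. Lengths are in mm, angles in rad, forces in N, time in s.
With the tool pointing down it reaches from about 350 to 950 mm from the base axis. Payload 17.4 kg.
Tool frame: the origin (TCP) lies on the centre line of the jaws, within the pads' length; the fingertips stand 8 mm ahead of it and the grasp point (between the pads) lies 11 mm behind it; z points along the fingers, y is the direction in which the jaws open and shut (so a half turn about z gives the same grasp; the last joint's range is limited). The gripper opens to 93 mm and grips with 3 to 60 N. Pads are 15 mm wide; open, the fingers measure 128 mm over their backs; the gripper's body (75 mm by 188 mm) begins 65 mm behind the grasp point.
Start: joints at [-0.038, 0.116, 1.442, -0, 1.584, -0.038], TCP at [675.005, -0.009, 199.246] pointing down, gripper open.
Joint ranges: [-2.83, 2.83], [-0.83, 2.19], [0.07, 2.5], [-1.14, 4.28], [0.01, 3], [-2.97, 2.97]. Speed limits (rad/s): [1.89, 1.89, 2.22, 3.14, 3.14, 3.14].

INTERFACE

Orientations are given as a unit quaternion [w, x, y, z].
In Python, from station import sense, get_image, hand_in gives the robot as it stands.
- The arm moves only by the tool drive_tool, never from a script. Its argument "deltas" is a list of rows, each an object of numbers: "tx", "ty", "tz": the shift along the world's x, y, z in mm; "spin": the turn about the world's z in rad; "grip": the opening, from 0 (shut) to 1 (fully open). In form: [{"tx": .., "ty": .., "tz": .., "spin": .., "grip": ..}, ...]. A call has 1 to 10 rows; each row shifts and turns the pose as measured when the row begins; what a row does not reach is not made up. A row lasts 1/8 s, in which the tool goes at most 62.5 mm and 10.7 degrees, less where a joint would pass 70% of its speed; a pose out of reach is approached as far as the arm can. A call is refused whole if a number of a shift passes 62.5 or a number of a turn 0.188, either way. A call with a gripper value outside its range is refused whole. The fingers move at their own pace and stop on an object; "newtons" is the grip in N (left out, the last holds). Time passes only in rows, so rows that do not move let the fingers close. It gives the time, the measured TCP pose, the force and the opening at its end, in the units of the state.
- sense(): the state, without advancing time (a new reading comes with each control period).
- get_image(name): name is "scene" or "side" or "wrist"; returns a dict with "color" (420x560x3 uint8, red, green, blue), "fx", "fy", "cx", "cy" (pixels), "distortion" ([k1, k2, p1, p2, k3] as OpenCV has them; the pictures are not rectified), "extrinsics" (4x4, takes a point from camera to world coordinates). Camera axes: x right, y down, z forward; pixel columns grow to the right and rows downward; lengths in mm; the calibration is good to about 2 mm. A picture is of the moment at which its call begins. There is no depth.
- hand_in(): hands the job in, once; it reports no verdict.
The state is a dict: "time": time; "qpos": joint angles; "qd": joint speeds; "effort": joint torques, N m; "eef_pos": TCP position; "tcp_rot": TCP orientation; "contact_force": force on the tool from outside, world axes, zero at the start; "wrist_torque": the same for the moment, N m; "opening": finger opening in mm.
Only numpy, scipy, OpenCV 4.12 (cv2) and the standard library are available. Lean on these libraries where they do the work, as an engineer would, in place of code of your own. Each camera call takes 0.05 s, during which the arm holds its last target.

TASK

The loudspeaker baffle lying on the pile of foam is sanded; put it away in the plywood rack. Stand it upright, small hole at the top, lowered gently and fully down in the empty slot between the two baffles already stored there, and do not disturb those.

Things in the scene. Friction and masses are not known exactly. Their poses are not given: they have to be found in the camera images.
- baffle: Dark wooden board 150 x 62 x 15 mm, 0.12 kg, lying flat on the foam pile. Origin: centre of its underside; x along its length towards the end with the small hole, y along its width, z through its thickness to the upper face. Through holes on the centre line: 30 mm wide at x = +28 mm, 46 mm wide at x = -26 mm; the last 32 mm at the small-hole end are solid.
- baffle_foot (a point): Middle of the baffle's end face next to the large hole (x = -75 mm, z = 7.5 mm in the baffle's frame; same axes as the baffle): the end that must stand on the rack's floor.
- baffle_top (a point): Middle of the baffle's end face next to the small hole (x = +75 mm, z = 7.5 mm in the baffle's frame): the end that must point up.
- rack: Open plywood trough 218 x 88 mm, fixed. Origin: centre of its underside, z up, x along its length (roughly to the robot's left). Floor top at z = 10 mm, inside 198 x 68 mm, side walls 62 mm high, end boards 74 mm high. Three slots centred at x = -66 (taken), 0 (empty), 66 mm (taken). A baffle stands in a slot with its faces towards -x and +x and its width along y.
- free_slot (a point): Centre of the floor of the empty slot (x = 0, z = 10 mm in the rack's frame; rack's axes). The slot is 20 mm wide along x; it is formed by upright battens on both side walls, 66 mm high with 8 mm round lead-ins, 10 mm deep, so that 48 mm stay clear between opposite battens and 68 mm between the walls.
- stored_1: A baffle of the same kind (150 mm tall, 62 x 15 mm, two holes) standing loose in an outer slot of the rack. Origin at the centre of its foot, z up, x through its thickness.
- stored_2: A shorter baffle (130 mm tall, 62 x 15 mm, one hole of 46 mm) standing loose in an outer slot. Origin at the centre of its foot, z up, x through its thickness.
- foam_pile: Pile of four dark grey foam sheets, 84 mm high, fixed and firm. Origin: centre of its underside, z up, x across its short side, roughly to the robot's left, towards the rack. The top sheets are 170 mm (x) by 220 mm (y), the two lower ones 190 x 240 mm (up to z = 44 mm), all on one centre.
- pile_edge (a point): Middle of the top edge of the pile's side towards the rack (x = 85 mm, z = 84 mm in the pile's frame; pile's axes). The table before it is free: a baffle can be propped on end against this edge, foot on the table, at about 60 degrees say, and stays there.

How it is judged:
By the outcome, as a careful person would: the job done as asked, in the order asked, and still so for the second after the job is handed in, with the robot touching nothing.
It also fails if it takes over 69 s, if anything falls off the work surface, if the arm or the gripper's body presses on something with over 40 N, if the wrist force passes 120 N, or if a joint passes its speed limit or range.

## Working session

There is one attempt and no reset: what is moved stays moved. The work goes in short steps, Python scripts to look and compute and a tool call to move; the robot and the scene stay as the last step left them, time stands still between calls to the robot, and variables do not carry over. Pictures are saved under pics/ and viewed, and the job is handed in when it is done.

Besides the shell and the picture viewer there is one more tool, called after "Emit:" as name([rows], argument=value, ...), one row to a line, values as JSON. drive_tool: Moves the arm, as the interface text tells. Its arguments: {"type":"object","properties":{"deltas":{"type":"array","items":{"type":"object","properties":{"tx":{"type":"number"},"ty":{"type":"number"},"tz":{"type":"number"},"spin":{"type":"number"},"grip":{"type":"number"}}}},"newtons":{"type":"number"}},"required":["deltas"]}

```bash
mkdir -p pics; ls; python3 - <<'E'
from station import sense,get_image
import cv2
s=sense();print(s)
for n in("scene","side","wrist"):
    d=get_image(n);cv2.imwrite(f"pics/{n}0.png",d["color"][:,:,::-1]);print(n,d["fx"],d["fy"],d["cx"],d["cy"],d["distortion"],d["extrinsics"])
E
```

```text
pics
{'time': 0.0, 'qpos': array([-3.78010610e-02,  1.16467465e-01,  1.44224091e+00,  9.54909735e-06,
        1.58400321e+00, -3.78243145e-02]), 'qd': array([-0.00156223,  0.00030188, -0.00025261,  0.00075641, -0.00048417,
        0.00031442]), 'effort': array([-2.39607485e-03, -7.21266031e+01, -6.22611737e+01,  7.77577632e-02,
        2.38535833e-02, -2.17692599e-05]), 'eef_pos': array([6.74779839e+02, 1.75387283e-03, 1.98532807e+02]), 'tcp_rot': array([-4.13519864e-04,  7.07098406e-01,  7.07114935e-01, -3.76862606e-04]), 'contact_force': array([-0.36679247,  0.2536605 ,  0.47332268]), 'wrist_torque': array([ 0.02692874,  0.03106294, -0.07119865]), 'opening': 93.49787564545552}
scene 484.7896246882814 484.7896246882814 282.1023547116543 209.23925216601512 [-0.14042867  0.          0.          0.          0.        ] [[ 8.25767861e-01 -2.10389058e-01  5.23300950e-01 -6.30209150e+01]
 [-5.63948022e-01 -3.21767107e-01  7.60544908e-01 -8.77943014e+02]
 [ 8.37070637e-03 -9.23148077e-01 -3.84353429e-01  5.27999920e+02]
 [ 0.00000000e+00  0.00000000e+00  0.00000000e+00  1.00000000e+00]]
side 412.5219590356155 412.5219590356155 278.3709667874846 208.25667229217427 [0.03117392 0.         0.         0.         0.        ] [[ 8.26377942e-01 -3.93293617e-01  4.03013186e-01  1.05215589e+02]
 [-5.62871038e-01 -5.55808601e-01  6.11762203e-01 -6.77044749e+02]
 [-1.66039742e-02 -7.32391241e-01 -6.80681554e-01  8.24497248e+02]
 [ 0.00000000e+00  0.00000000e+00  0.00000000e+00  1.00000000e+00]]
wrist 341.6498461339913 341.6498461339913 273.8070688775687 206.35698956033156 [-0.02580877  0.          0.          0.          0.        ] [[ 9.99998988e-01  7.53804213e-04 -1.20636180e-03  6.75576493e+02]
 [ 3.92039216e-04 -9.61252371e-01 -2.75669595e-01  7.63015201e+01]
 [-1.36741904e-03  2.75668843e-01 -9.61251694e-01  3.84503062e+02]
 [ 0.00000000e+00  0.00000000e+00  0.00000000e+00  1.00000000e+00]]
```

View pics/scene0.png

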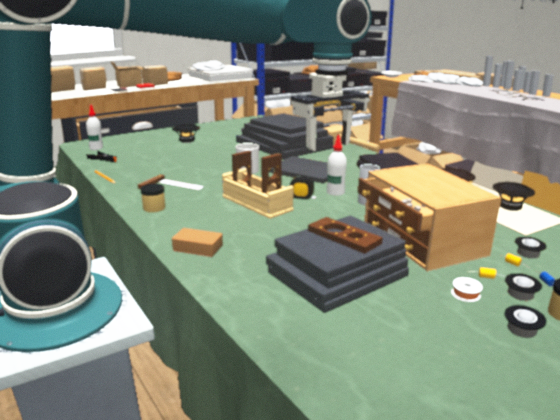

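View pics/side0.png

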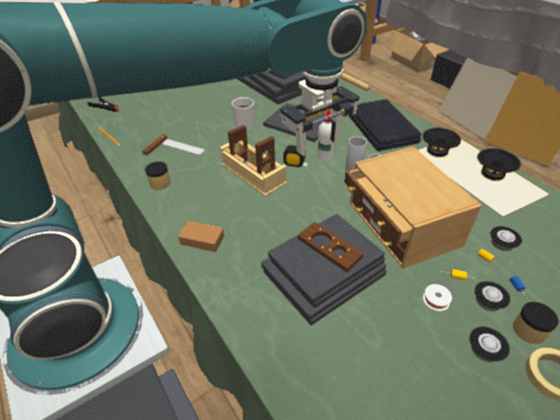

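View pics/wrist0.png

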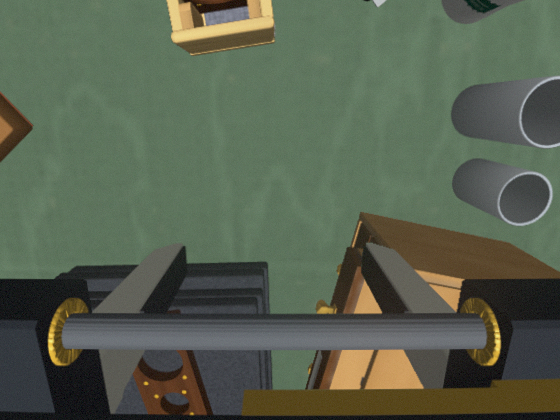

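The baffle lies on the pile with its small hole away from the rack, at side (345,258). Its large hole is at side (315,235). The rack is further to the left, at about side (253,165). I'll move the wrist camera above each for measuring.

```bash
cat > h.py <<'E'
import numpy as np,cv2
from station import sense,get_image,hand_in
def grab(n,fn=None):
    d=get_image(n)
    if fn: cv2.imwrite("pics/"+fn,d["color"][:,:,::-1])
    return d
def K(d): return np.array([[d["fx"],0,d["cx"]],[0,d["fy"],d["cy"]],[0,0,1.]])
def ray(d,p):
    u=cv2.undistortPoints(np.array(p,float).reshape(-1,1,2),K(d),np.array(d["distortion"])).reshape(-1,2)
    E=np.array(d["extrinsics"]);v=np.c_[u,np.ones(len(u))]@E[:3,:3].T
    return E[:3,3],v
def onz(d,p,z):
    o,v=ray(d,p); return o+v*((z-o[2])/v[:,2])[:,None]
def proj(d,P):
    E=np.linalg.inv(np.array(d["extrinsics"]))
    return cv2.projectPoints(np.array(P,float).reshape(-1,1,3),cv2.Rodrigues(E[:3,:3])[0],E[:3,3],K(d),np.array(d["distortion"]))[0].reshape(-1,2)
def tri(obs):
    A=np.zeros((3,3));b=np.zeros(3)
    for d,p in obs:
        o,v=ray(d,[p]);v=v[0]/np.linalg.norm(v[0]);M=np.eye(3)-np.outer(v,v);A+=M;b+=M@o
    X=np.linalg.solve(A,b);return X
def st():
    s=sense();print(round(s["time"],2),np.round(s["eef_pos"],1),"rot",np.round(s["tcp_rot"],3),"F",np.round(s["contact_force"],1),"op",round(s["opening"],1),"q",np.round(s["qpos"],2))
E
python3 - <<'E'
from h import *
d=grab("side")
print("holes",onz(d,[(317,234),(345,257)],99))
print("pile corners top: left, top,right,bottom",onz(d,[(265,264),(337,217),(385,260),(312,306)],84))
print("rack",onz(d,[(222,143),(222,167),(262,190),(285,177)],62))
E
```

```text
holes [[ 559.52887119 -154.38820136   99.        ]
 [ 566.9333681  -247.87675892   99.        ]]
pile corners top: left, top,right,bottom [[ 412.35549519 -149.57219076   84.        ]
 [ 648.01679686 -125.77507572   84.        ]
 [ 645.733092   -298.39760687   84.        ]
 [ 431.85041307 -300.80943471   84.        ]]
rack [[582.69109745 374.97030071  62.        ]
 [520.31835571 260.46230694  62.        ]
 [561.60445     98.49714557  62.        ]
 [649.03143723 109.05256018  62.        ]]
```

Emit:
drive_tool([
  {"ty": -40, "tz": 30},
  {"ty": -40, "tz": 30},
  {"ty": -30, "tz": 20},
  {"ty": 0},
])

```text
validation failed for argument at $.de...
```

Emit:
drive_tool([
  {"tx": -30.0, "ty": -40.0, "tz": 30.0, "spin": 0.0, "grip": 1.0},
  {"tx": -30.0, "ty": -40.0, "tz": 30.0, "spin": 0.0, "grip": 1.0},
  {"tx": 0.0, "ty": 0.0, "tz": 0.0, "spin": 0.0, "grip": 1.0},
], newtons=20)

```text
time: 0.57
eef_pos: [612.9, -81.5, 259.0]
tcp_rot: [-0.001, 0.707, 0.708, -0.001]
contact_force: [0.5, 0.4, -0.2]
opening: 93.1
```

```bash
python3 - <<'E'
from h import *
d=grab("wrist","w1.png"); grab("side","s1.png"); st()
E
```

```text
0.68 [613.5 -79.5 256. ] rot [-0.003  0.706  0.708 -0.002] F [ 0.7 -0.  -0.9] op 92.8 q [-0.17 -0.01  1.48  0.    1.68 -0.17]
```

View pics/w1.png

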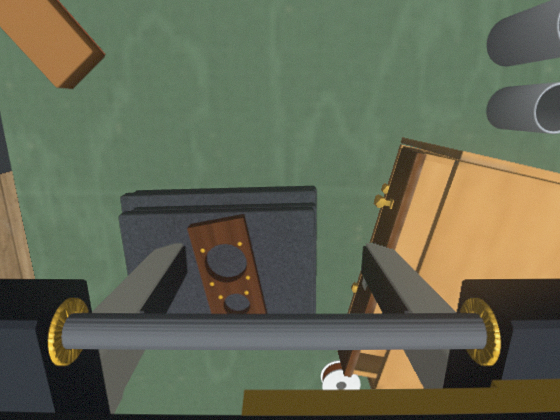

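```bash
python3 - <<'E'
from h import *
d=grab("wrist"); s=grab("side"); sc=grab("scene","sc1.png")
im=d["color"].astype(int)
m=((im[:,:,0]>im[:,:,2]+25)&(im[:,:,0]<130)&(im[:,:,0]>im[:,:,1]+15)).astype(np.uint8)
m[:,330:]=0;m[:205]=0;m[320:]=0;m[:,:170]=0
print(m.sum())
cs,h=cv2.findContours(m,cv2.RETR_CCOMP,cv2.CHAIN_APPROX_NONE)
for c,hh in zip(cs,h[0]):
    if cv2.contourArea(c)>60:
        print(cv2.boundingRect(c),hh[3],cv2.contourArea(c))
        if hh[3]<0: print(cv2.approxPolyDP(c,6,True).reshape(-1,2))
        if len(c)>5 and hh[3]>=0:
            e=cv2.fitEllipse(c);print("ell",e,onz(d,[e[0]],99))
print("large hole, corners",onz(d,[(225,262),(190,228),(243,217),(237,302),(266,313),(211,313)],99))
print("pile edge",onz(d,[(123,213),(316,207),(316,315)],84))
im=s["color"].astype(int)
print("cab top corner side view tri:")
E
```

```text
3440
(187, 219, 78, 95) -1 4595.0
[[243 220]
 [187 231]
 [210 313]
 [223 313]
 [230 296]
 [244 298]
 [249 313]
 [264 313]]
(204, 246, 43, 40) 6 1277.0
ell ((224.9596710205078, 264.8067626953125), (37.907127380371094, 42.49460220336914), 102.19481658935547) [[ 559.55879182 -168.6225488    99.        ]]
large hole, corners [[ 559.72883319 -165.24725854   99.        ]
 [ 523.74492772 -125.92810342   99.        ]
 [ 580.64992731 -113.28877476   99.        ]
 [ 571.55066484 -214.93839697   99.        ]
 [ 604.53579657 -229.02400298   99.        ]
 [ 541.13688623 -229.62723933   99.        ]]
pile edge [[ 446.39572396 -114.22474407   84.        ]
 [ 659.00569701 -106.22808277   84.        ]
 [ 664.15632872 -241.24741219   84.        ]]
cab top corner side view tri:
```

View pics/s1.png

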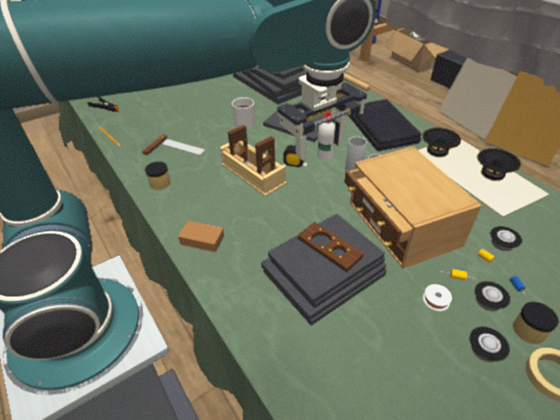

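View pics/sc1.png

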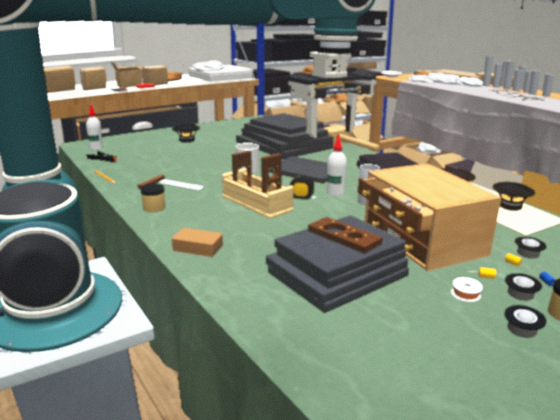

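```bash
python3 - <<'E'
from h import *
W=grab("wrist"); s=grab("side"); sc=grab("scene")
for a,b in (((405,217),(430,208)),((357,164),(371,173)),((478,184),(494,184)),((425,150),(425,165))):
    X=tri([(s,a),(sc,b)]);print(X,proj(s,X)-a,proj(sc,X)-b)
for d,n in((s,"side"),(sc,"scene")):
    im=cv2.resize(d["color"][:,:,::-1][140:350,200:480],(800,600),interpolation=cv2.INTER_CUBIC)
    cv2.imwrite(f"pics/z_{n}.png",im)
E
```

```text
[ 752.24408904 -256.56974226  128.58224841] [[2.53958321 0.23013749]] [[-2.68910746 -0.00561247]]
[783.01899676 -43.5871778  144.10889246] [[0.35964718 0.01470312]] [[-0.38082223 -0.00319248]]
[ 956.25237812 -289.5886489   155.98678763] [[-0.39315105 -0.01002711]] [[ 0.37557634 -0.03317843]]
[ 943.61118817 -107.92348001  158.98443564] [[-7.15050489  0.56461693]] [[ 7.05381942 -1.02181689]]
```

View pics/z_side.png

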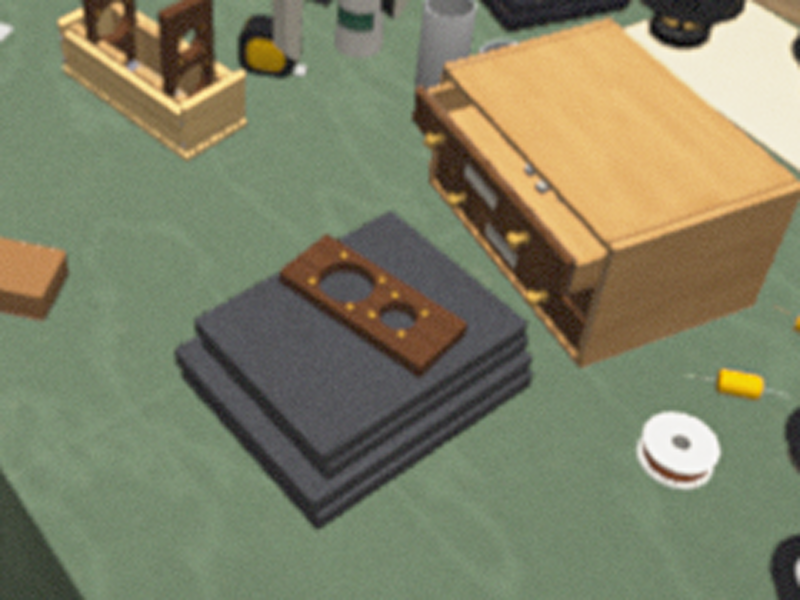

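View pics/z_scene.png

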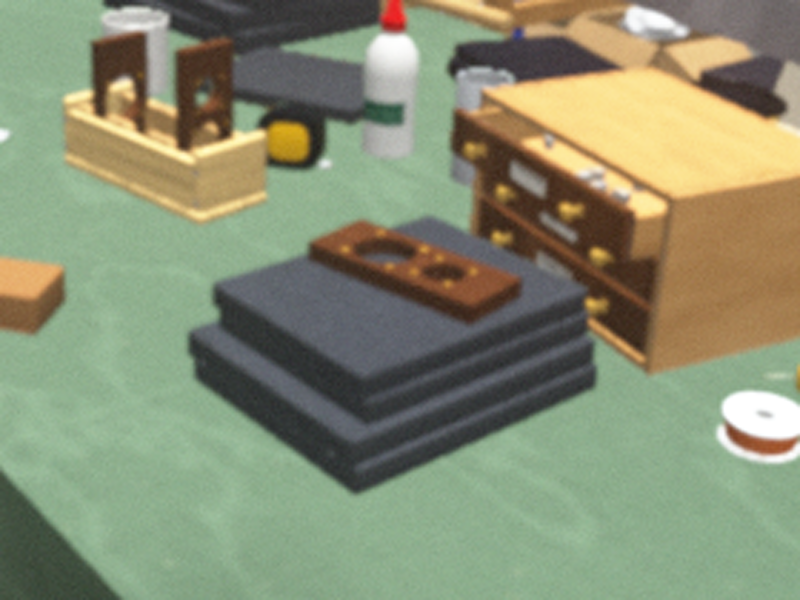

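```bash
python3 - <<'E'
from h import *
s=grab("side"); sc=grab("scene")
k=2.857
f=lambda *p:[(200+x/k,140+y/k) for x,y in p]
print(onz(s,f((347,283),(400,318)),99));print(onz(sc,f((387,249),(443,272)),99))
# end corners: side far-left, far-right.., near right, near bottom ; 
print("side corners",onz(s,f((281,272),(327,236),(467,325),(420,362)),99))
print("scene corners",onz(sc,f((311,242),(365,221),(521,280),(470,306)),99))
print("pile side",onz(s,f((197,324),(392,213),(527,325),(328,460)),84))
print("pile scene",onz(sc,f((215,290),(430,217),(587,290),(366,380)),84))
E
```

```text
[[ 557.92743446 -173.54381936   99.        ]
 [ 568.83730684 -228.27668688   99.        ]]
[[ 560.0887458  -172.7732918    99.        ]
 [ 568.22691679 -225.51574374   99.        ]]
side corners [[ 520.3790826  -131.71816203   99.        ]
 [ 578.49608533 -120.09065509   99.        ]
 [ 607.89264601 -264.68869624   99.        ]
 [ 551.96879463 -271.81543491   99.        ]]
scene corners [[ 520.43589048 -131.59275889   99.        ]
 [ 579.49624018 -123.25636673   99.        ]
 [ 605.97295642 -266.48945575   99.        ]
 [ 547.28979375 -276.02134077   99.        ]]
pile side [[ 437.40151893 -128.02302773   84.        ]
 [ 654.33201686 -119.12280213   84.        ]
 [ 658.26829063 -284.11953286   84.        ]
 [ 444.27154431 -294.42942209   84.        ]]
pile scene [[ 432.41552777 -134.12779475   84.        ]
 [ 651.46297058 -119.67949775   84.        ]
 [ 657.94256438 -284.31039443   84.        ]
 [ 441.36390805 -294.34912387   84.        ]]
```

Emit:
drive_tool([
  {"tx": -12, "ty": -50, "tz": -25, "spin": 0.1, "grip": 1},
  {"tx": -12, "ty": -50, "tz": -25, "spin": 0.1, "grip": 1},
  {"tx": -12, "ty": -50, "tz": -25, "spin": 0, "grip": 1},
  {"tx": 0, "ty": -20, "tz": -10, "spin": 0, "grip": 1},
  {"tx": 0, "ty": 0, "tz": 0, "spin": 0, "grip": 1},
])

```text
time: 1.7
eef_pos: [577.2, -251.9, 168.0]
tcp_rot: [-0.003, 0.628, 0.779, -0.002]
contact_force: [-0.0, -0.2, 0.9]
opening: 93.0
```

```bash
python3 - <<'E'
from h import *
st();grab("side","s2.png");grab("wrist","w2.png");d=grab("scene")
cv2.imwrite("pics/sc2.png",cv2.resize(d["color"][140:350,200:480,::-1],(800,600)))
E
```

```text
1.7 [ 577.2 -251.9  168. ] rot [-0.003  0.628  0.779 -0.002] F [-0.  -0.2  0.9] op 93.0 q [-0.45  0.03  1.58 -0.    1.54 -0.66]
```

View pics/w2.png

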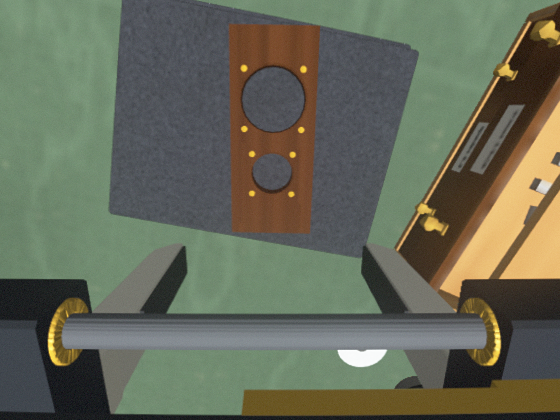

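View pics/sc2.png

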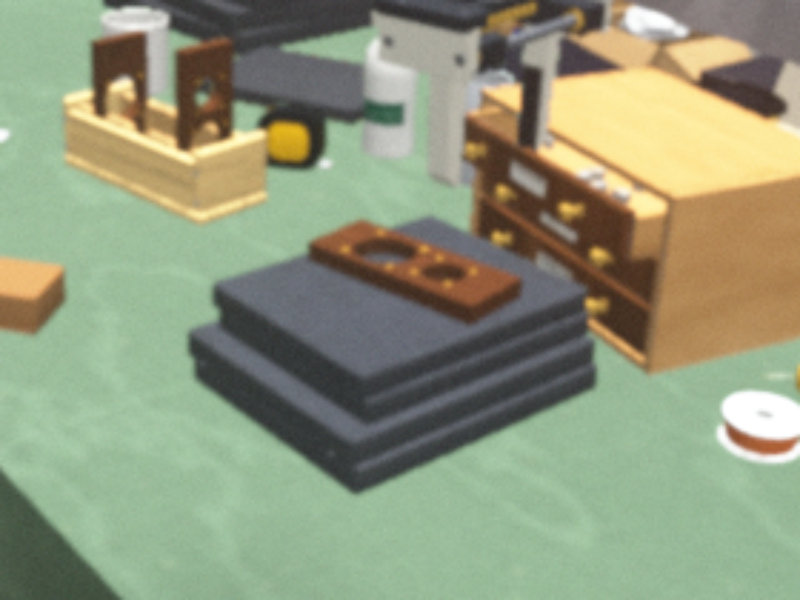

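```bash
python3 - <<'E'
from h import *
d=grab("wrist");sc=grab("scene");s=sense()
print((proj(sc,s["eef_pos"])-[200,140])*2.857)
print(np.round(onz(d,[(273,99),(272,172),(229,26),(320,26),(311,233),(234,233)],99),1))
print("pile top edge",np.round(onz(d,[(123,2),(415,47),(362,257),(110,213)],84),1))
E
```

```text
[[484.47845697 189.09478346]]
[[ 559.7 -169.5   99. ]
 [ 570.3 -221.4   99. ]
 [ 520.  -129.1   99. ]
 [ 580.8 -115.8   99. ]
 [ 611.2 -262.8   99. ]
 [ 551.1 -276.1   99. ]]
pile top edge [[ 440.2 -126.5   84. ]
 [ 653.4 -110.5   84. ]
 [ 662.5 -279.8   84. ]
 [ 445.5 -287.2   84. ]]
```

Emit:
drive_tool([
  {"tx": 1, "ty": -2, "tz": -40, "spin": 0, "grip": 1},
  {"tx": 0, "ty": 0, "tz": -20, "spin": 0, "grip": 1},
  {"tx": 0, "ty": 0, "tz": -7, "spin": 0, "grip": 1},
  {"tx": 0, "ty": 0, "tz": 0, "spin": 0, "grip": 1},
])

```text
time: 2.45
eef_pos: [580.9, -250.1, 104.3]
tcp_rot: [0.0, 0.625, 0.78, -0.001]
contact_force: [0.6, 0.5, 0.2]
opening: 92.9
```

Emit:
drive_tool([
  {"tx": -2, "ty": -4, "tz": -5, "spin": 0, "grip": 1},
  {"tx": 0, "ty": 0, "tz": -4, "spin": 0, "grip": 1},
  {"tx": 0, "ty": 0, "tz": 0, "spin": 0, "grip": 0.55},
  {"tx": 0, "ty": 0, "tz": 0, "spin": 0, "grip": 0.55},
  {"tx": 0, "ty": 0, "tz": 0, "spin": 0, "grip": 0.55},
  {"tx": 0, "ty": 0, "tz": 0, "spin": 0, "grip": 0.55},
], newtons=6)

```text
time: 3.2
eef_pos: [579.7, -254.9, 97.5]
tcp_rot: [0.002, 0.625, 0.78, -0.001]
contact_force: [0.1, -0.8, -0.4]
opening: 57.6
```

Emit:
drive_tool([
  {"tx": 0, "ty": 0, "tz": -2, "spin": 0, "grip": 0.5},
  {"tx": 0, "ty": 0, "tz": 0, "spin": 0, "grip": 0.5},
  {"tx": 0, "ty": 0, "tz": 0, "spin": 0, "grip": 0.5},
])

```text
time: 3.58
eef_pos: [579.7, -254.9, 95.4]
tcp_rot: [0.002, 0.625, 0.78, -0.001]
contact_force: [0.5, 0.2, -0.6]
opening: 46.6
```

```bash
cat > v.py <<'E'
from h import *
import sys
t=sys.argv[1]; x0,y0=(int(sys.argv[2]),int(sys.argv[3])) if len(sys.argv)>3 else (220,140)
st()
a=grab("side")["color"];b=grab("scene")["color"];c=grab("wrist")["color"]
f=lambda i:cv2.resize(i[y0:y0+150,x0:x0+200],(400,300),interpolation=cv2.INTER_CUBIC)
o=np.vstack([np.hstack([f(a),f(b)]),np.hstack([cv2.resize(c,(400,300)),np.zeros((300,400,3),np.uint8)])])
cv2.imwrite(f"pics/{t}.png",o[:,:,::-1])
E
python3 v.py v3
```

```text
3.58 [ 579.7 -254.9   95.4] rot [ 0.002  0.625  0.78  -0.001] F [ 0.5  0.2 -0.6] op 46.6 q [-0.45  0.07  1.66 -0.    1.41 -0.67]
```

View pics/v3.png

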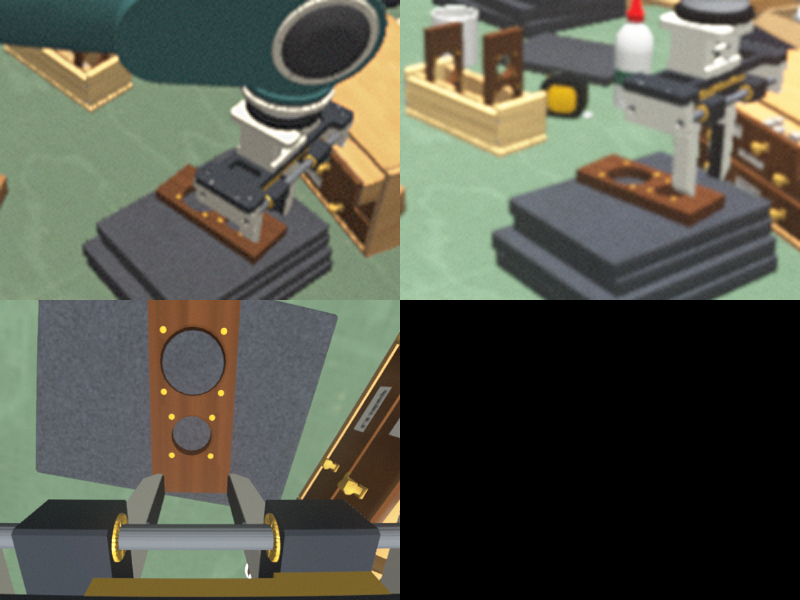

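```bash
python3 - <<'E'
from h import *
s=sense();p=s["eef_pos"];j=np.array([.978,.21,0])
pts=[p+j*k*s["opening"]/2+[0,0,z] for k in(-1,1) for z in(-8,11)]
for n in("side","scene","wrist"):
    d=grab(n);im=d["color"][:,:,::-1].copy()
    q=proj(d,pts);print(n,np.round(q,1))
    x0,y0=(220,140) if n!="wrist" else (150,220)
    im=cv2.resize(im[y0:y0+150,x0:x0+200],(800,600),interpolation=cv2.INTER_CUBIC)
    for i,u in enumerate(q):
        cv2.circle(im,tuple(int(v) for v in (u-[x0,y0])*4),4,[(0,0,255),(0,255,255),(255,0,0),(255,255,0)][i],1)
    cv2.imwrite(f"pics/t_{n}.png",im)
E
```

```text
side [[344.6 265.6]
 [345.4 260.2]
 [356.8 254.1]
 [357.7 248.7]]
scene [[362.  248. ]
 [362.7 239.5]
 [375.  240.6]
 [375.8 232.2]]
wrist [[234.5 238.6]
 [230.7 251.3]
 [311.5 239.2]
 [315.2 251.9]]
```

View pics/t_side.png

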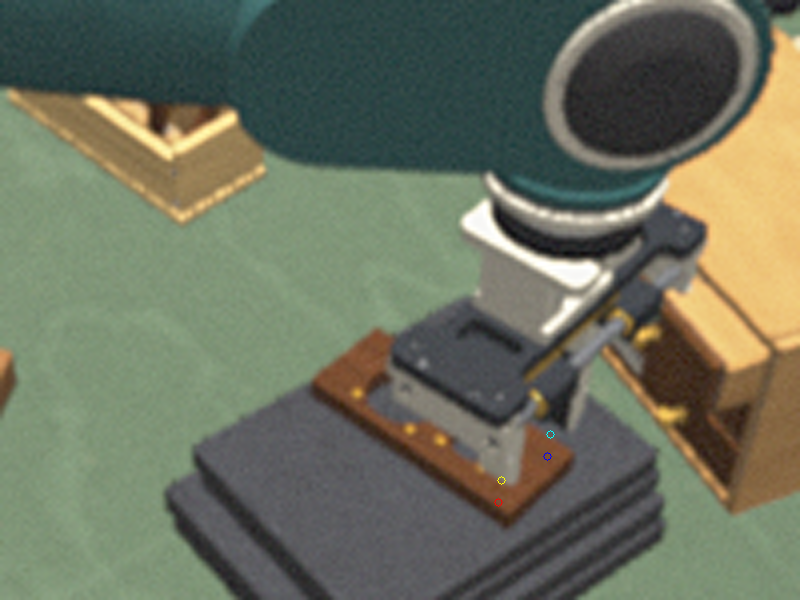

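View pics/t_scene.png

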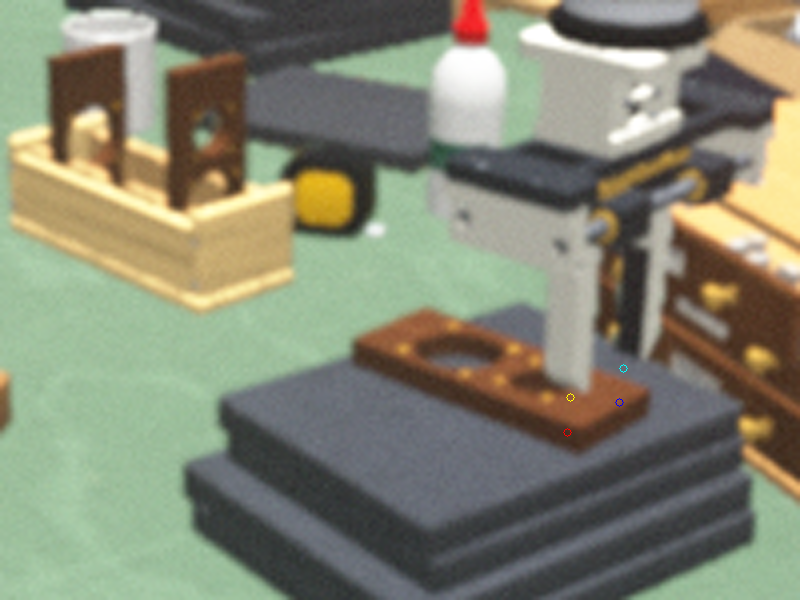

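```bash
python3 - <<'E'
from h import *
s=grab("side");c=grab("scene");w=grab("wrist","w4.png")
st()
g=lambda x,y:(220+x/4,140+y/4)
for a,b in(((508,482),(568,390)),((575,430),(640,355))):
    X=tri([(s,g(*a)),(c,g(*b))]);print(X,proj(s,X)-g(*a),proj(c,X)-g(*b),proj(w,X))
E
```

```text
4.03 [ 579.7 -254.9   95.4] rot [ 0.002  0.625  0.78  -0.001] F [ 0.4 -0.4 -0.1] op 46.3 q [-0.45  0.07  1.66 -0.    1.41 -0.67]
[ 552.31352348 -265.44776124  114.18085563] [[-1.13348105 -0.0753188 ]] [[1.26927761 0.0153715 ]] [[218.85517377 264.91420337]]
[ 606.93252064 -259.93425062  116.98026139] [[-1.0798073  -0.07026199]] [[ 1.19116802e+00 -1.13685785e-03]] [[320.74809672 278.32993852]]
```

View pics/w4.png

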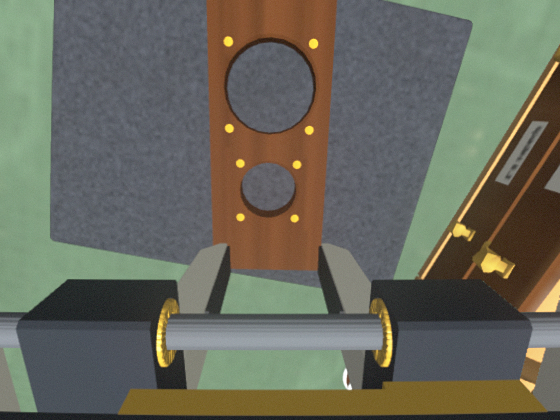

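Although TCP z reads 95, the pictures show the fingertips about 15–20 mm above the board, so the tool frame looks offset from what was stated. I'll open, shift, lower carefully while watching the force, and look again.

Emit:
drive_tool([
  {"tx": 0, "ty": 0, "tz": 3, "spin": 0, "grip": 0.9},
  {"tx": 0, "ty": 0, "tz": 0, "spin": 0, "grip": 0.9},
  {"tx": 0, "ty": 0, "tz": 0, "spin": 0, "grip": 0.9},
  {"tx": 0, "ty": 0, "tz": 0, "spin": 0, "grip": 0.9},
  {"tx": 0, "ty": 0, "tz": -8, "spin": 0, "grip": 0.9},
  {"tx": 0, "ty": 0, "tz": -7, "spin": 0, "grip": 0.9},
  {"tx": 0, "ty": 0, "tz": 0, "spin": 0, "grip": 0.9},
])

```text
time: 4.9
eef_pos: [579.5, -254.8, 82.1]
tcp_rot: [0.002, 0.625, 0.78, -0.001]
contact_force: [-0.4, 0.8, 0.2]
opening: 83.6
```

```bash
python3 v.py v5
```

```text
4.9 [ 579.5 -254.8   82.1] rot [ 0.002  0.625  0.78  -0.001] F [-0.4  0.8  0.2] op 83.6 q [-0.45  0.08  1.67 -0.    1.39 -0.67]
```

View pics/v5.png

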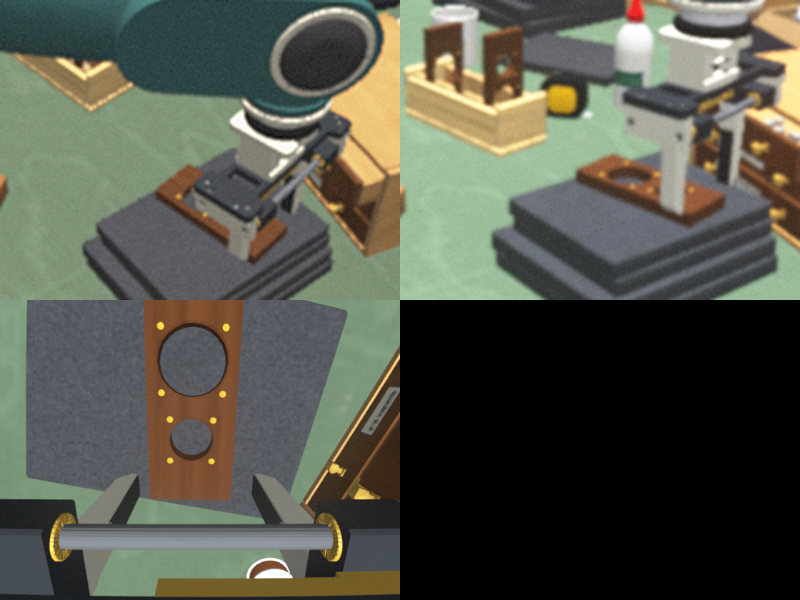

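Emit:
drive_tool([
  {"tx": 0, "ty": 0, "tz": -4, "spin": 0, "grip": 0.9},
  {"tx": 0, "ty": 0, "tz": -4, "spin": 0, "grip": 0.9},
  {"tx": 0, "ty": 0, "tz": -2, "spin": 0, "grip": 0.9},
  {"tx": 0, "ty": 0, "tz": 0, "spin": 0, "grip": 0.9},
])

```text
time: 5.55
eef_pos: [580.0, -255.0, 72.7]
tcp_rot: [0.003, 0.625, 0.78, -0.0]
contact_force: [-0.1, 1.1, -0.4]
opening: 83.4
```

```bash
python3 v.py v6 270 180
```

```text
5.55 [ 580.  -255.    72.7] rot [ 0.003  0.625  0.78  -0.   ] F [-0.1  1.1 -0.4] op 83.4 q [-0.45  0.09  1.68 -0.    1.37 -0.67]
```

View pics/v6.png

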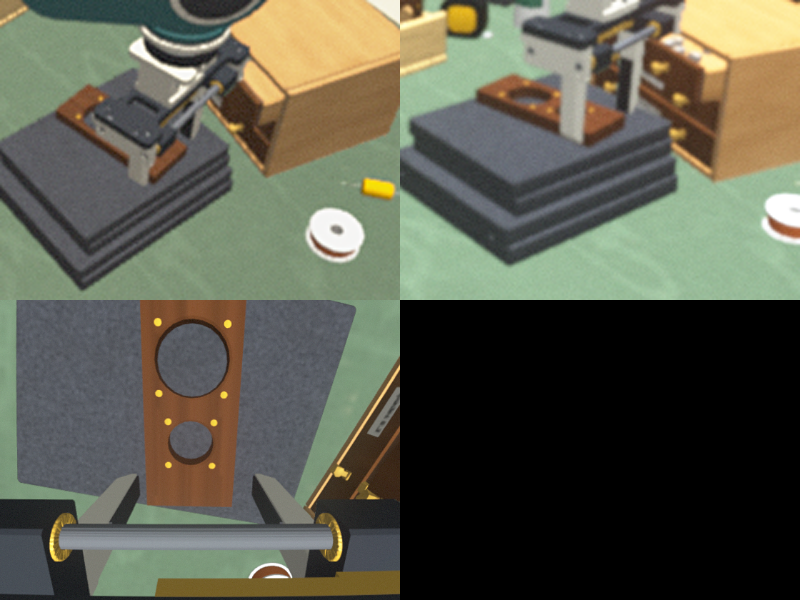

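Emit:
drive_tool([
  {"tx": 0, "ty": 0, "tz": -3, "spin": 0, "grip": 0.9},
  {"tx": 0, "ty": 0, "tz": 0, "spin": 0, "grip": 0.9},
])

```text
time: 5.95
eef_pos: [580.1, -255.1, 69.9]
tcp_rot: [0.003, 0.625, 0.78, -0.0]
contact_force: [-0.6, -0.4, -0.3]
opening: 83.7
```

Emit:
drive_tool([
  {"tx": 0, "ty": 0, "tz": -3, "spin": 0, "grip": 0.9},
  {"tx": 0, "ty": 0, "tz": 0, "spin": 0, "grip": 0.9},
])

```text
time: 6.2
eef_pos: [580.1, -255.1, 66.7]
tcp_rot: [0.003, 0.625, 0.78, -0.0]
contact_force: [0.7, -0.1, 0.0]
opening: 83.3
```

Still no contact, so the tips should now be beside the board. I'll close gently.

Emit:
drive_tool([
  {"tx": 0, "ty": 0, "tz": 0, "spin": 0, "grip": 0.6},
  {"tx": 0, "ty": 0, "tz": 0, "spin": 0, "grip": 0.55},
  {"tx": 0, "ty": 0, "tz": 0, "spin": 0, "grip": 0.5},
  {"tx": 0, "ty": 0, "tz": 0, "spin": 0, "grip": 0.5},
  {"tx": 0, "ty": 0, "tz": 0, "spin": 0, "grip": 0.5},
], newtons=6)

```text
time: 6.82
eef_pos: [580.1, -255.2, 66.7]
tcp_rot: [0.003, 0.625, 0.78, -0.0]
contact_force: [-0.2, -0.5, 0.3]
opening: 62.2
```

```bash
python3 v.py v7 270 180
```

```text
6.83 [ 580.1 -255.2   66.7] rot [ 0.003  0.625  0.78  -0.   ] F [-0.2 -0.5  0.3] op 62.2 q [-0.45  0.09  1.69 -0.    1.36 -0.67]
```

View pics/v7.png

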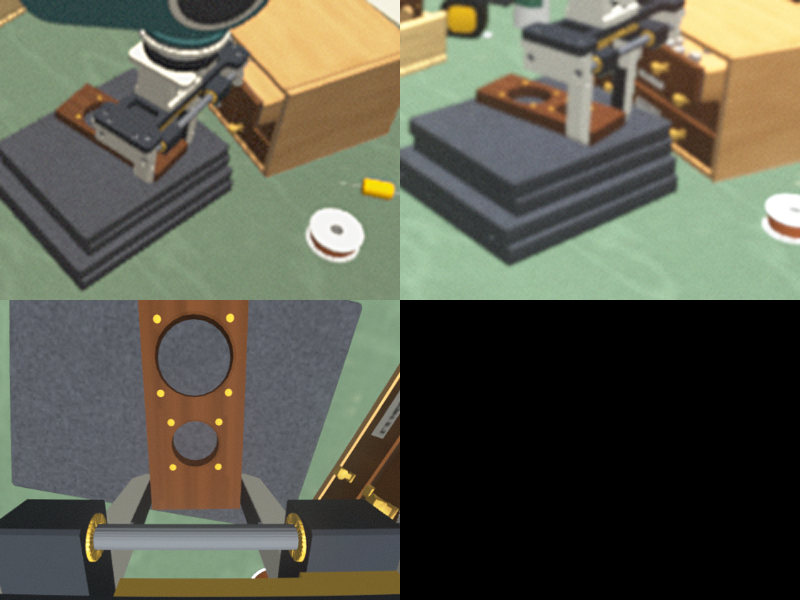

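Emit:
drive_tool([
  {"tx": 0, "ty": 0, "tz": 15, "spin": 0, "grip": 0.5},
  {"tx": 0, "ty": 0, "tz": 15, "spin": 0, "grip": 0.5},
  {"tx": 0, "ty": 0, "tz": 15, "spin": 0, "grip": 0.5},
  {"tx": 0, "ty": 0, "tz": 0, "spin": 0, "grip": 0.5},
])

```text
time: 7.48
eef_pos: [580.5, -255.3, 116.3]
tcp_rot: [0.004, 0.625, 0.78, -0.0]
contact_force: [0.7, -0.4, -0.8]
opening: 61.7
```

```bash
python3 v.py v8 270 160
```

```text
7.47 [ 580.5 -255.3  116.3] rot [ 0.004  0.625  0.78  -0.   ] F [ 0.7 -0.4 -0.8] op 61.7 q [-0.45  0.06  1.64 -0.    1.44 -0.67]
```

View pics/v8.png

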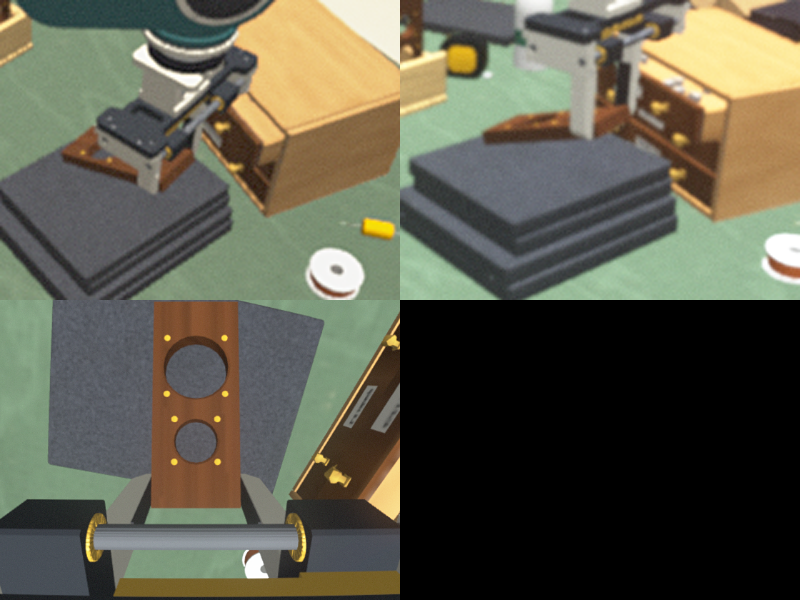

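Emit:
drive_tool([
  {"tx": 0, "ty": 15, "tz": 25, "spin": 0, "grip": 0.5},
  {"tx": 0, "ty": 15, "tz": 25, "spin": 0, "grip": 0.5},
  {"tx": 0, "ty": 20, "tz": 25, "spin": 0, "grip": 0.5},
  {"tx": 0, "ty": 20, "tz": 20, "spin": 0, "grip": 0.5},
  {"tx": 0, "ty": 20, "tz": 10, "spin": 0, "grip": 0.5},
  {"tx": 0, "ty": 0, "tz": 0, "spin": 0, "grip": 0.5},
])

```text
time: 8.38
eef_pos: [577.8, -160.8, 217.2]
tcp_rot: [-0.001, 0.626, 0.78, -0.001]
contact_force: [0.8, 0.3, -1.6]
opening: 61.9
```

```bash
python3 v.py v9 250 110
```

```text
8.38 [ 577.8 -160.8  217.2] rot [-0.001  0.626  0.78  -0.001] F [ 0.8  0.3 -1.6] op 61.9 q [-0.31 -0.05  1.58 -0.    1.61 -0.53]
```

View pics/v9.png

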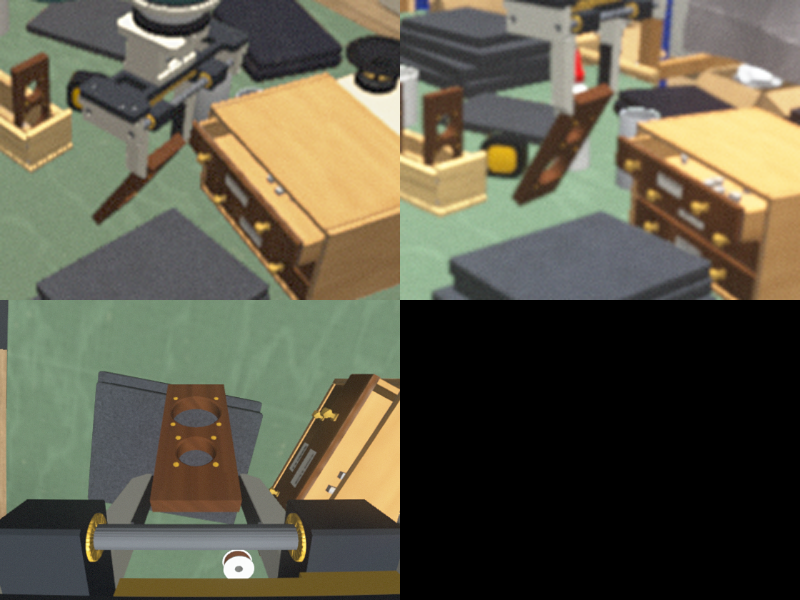

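Emit:
drive_tool([
  {"tx": 0, "ty": 30, "tz": 0, "spin": -0.08, "grip": 0.5},
  {"tx": 0, "ty": 25, "tz": -20, "spin": -0.07, "grip": 0.5},
  {"tx": 0, "ty": 0, "tz": -25, "spin": 0, "grip": 0.5},
  {"tx": 0, "ty": 0, "tz": -25, "spin": 0, "grip": 0.5},
  {"tx": 0, "ty": 0, "tz": 0, "spin": 0, "grip": 0.5},
])

```text
time: 9.15
eef_pos: [576.1, -108.1, 139.9]
tcp_rot: [-0.004, 0.686, 0.728, -0.003]
contact_force: [-0.5, -0.5, -2.1]
opening: 62.0
```

Emit:
drive_tool([
  {"tx": 0, "ty": 0, "tz": 0, "spin": 0, "grip": 0.5},
  {"tx": 0, "ty": 0, "tz": 0, "spin": 0, "grip": 0.5},
  {"tx": 0, "ty": 0, "tz": 0, "spin": 0, "grip": 0.5},
], newtons=3)

```text
time: 9.52
eef_pos: [576.9, -109.0, 142.2]
tcp_rot: [-0.003, 0.686, 0.727, -0.003]
contact_force: [-0.2, 0.7, -1.4]
opening: 62.0
```

```bash
python3 v.py v10 230 110
```

```text
9.53 [ 576.9 -109.   142.2] rot [-0.003  0.686  0.727 -0.003] F [-0.2  0.7 -1.4] op 62.0 q [-0.23 -0.05  1.7  -0.    1.5  -0.29]
```

View pics/v10.png

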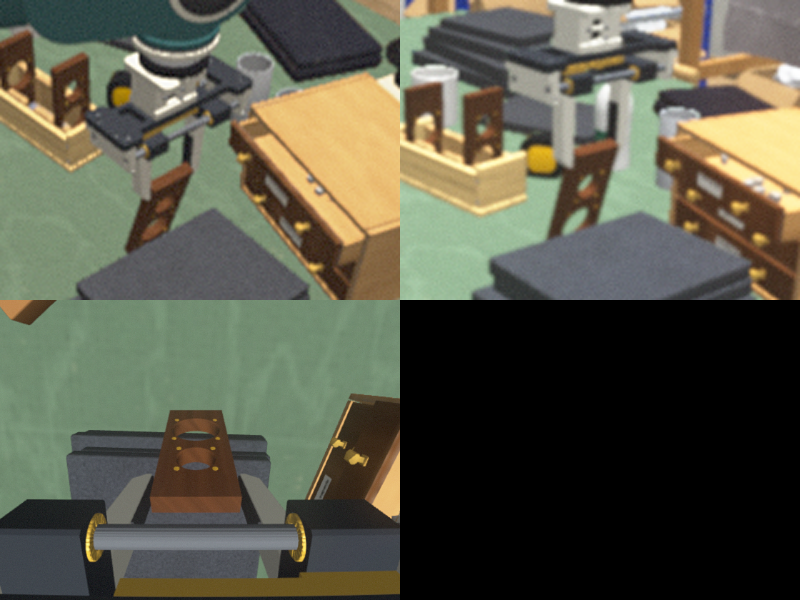

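Emit:
drive_tool([
  {"tx": 0, "ty": -6, "tz": -15, "spin": 0, "grip": 0.5},
  {"tx": 0, "ty": -5, "tz": -12, "spin": 0, "grip": 0.5},
  {"tx": 0, "ty": 0, "tz": -4, "spin": 0, "grip": 0.5},
  {"tx": 0, "ty": 0, "tz": 0, "spin": 0, "grip": 0.5},
])

```text
time: 10.18
eef_pos: [576.5, -120.7, 108.1]
tcp_rot: [-0.004, 0.686, 0.727, -0.003]
contact_force: [0.8, 0.6, 1.1]
opening: 61.8
```

```bash
python3 v.py v11 230 130
```

```text
10.18 [ 576.5 -120.7  108.1] rot [-0.004  0.686  0.727 -0.003] F [0.8 0.6 1.1] op 61.8 q [-0.25 -0.02  1.74 -0.    1.44 -0.31]
```

View pics/v11.png

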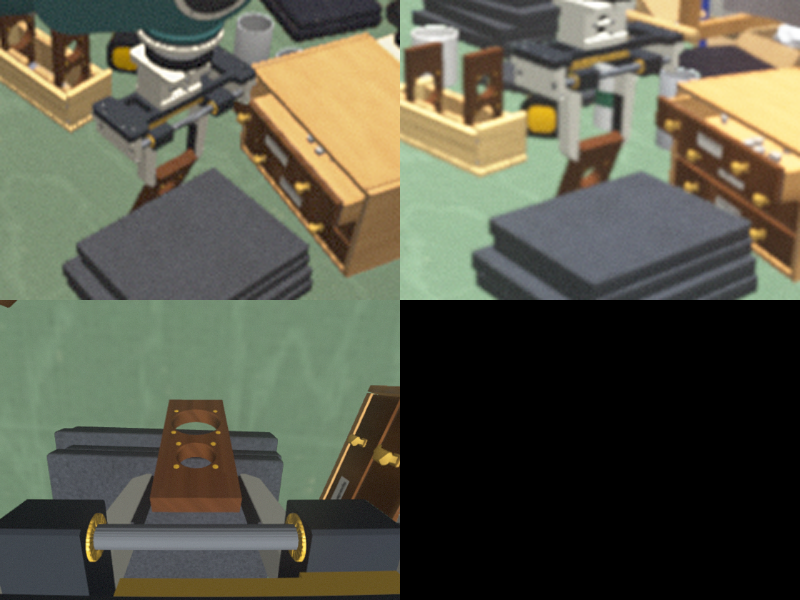

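```bash
python3 - <<'E'
from h import *
d=grab("wrist")
cv2.imwrite("pics/w11.png",cv2.resize(d["color"][110:310,170:390,::-1],(660,600),interpolation=cv2.INTER_CUBIC))
E
```

```text
(no output)
```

View pics/w11.png

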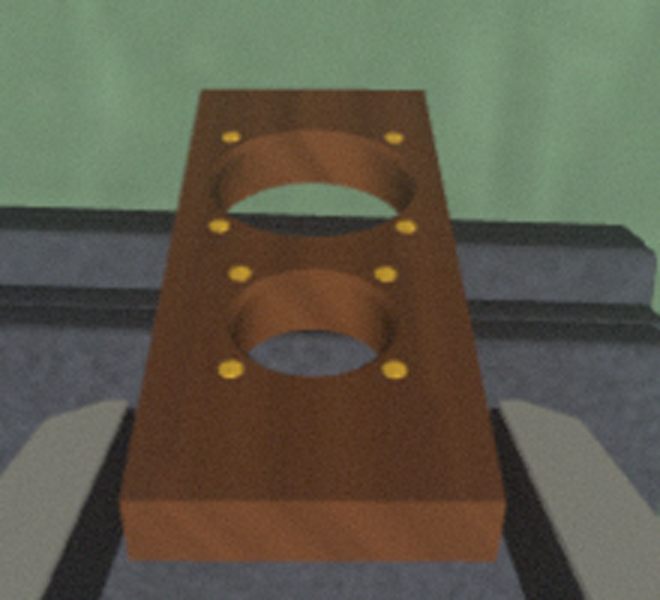

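```bash
cat > pnp.py <<'E'
from h import *
def pose(d,px):
    obj=np.array([(-75,-31,15),(-75,31,15),(75,-31,15),(75,31,15),(75,-31,0),(75,31,0)],float)
    ok,r,t=cv2.solvePnP(obj,np.array(px,float),K(d),np.array(d["distortion"]))
    R=cv2.Rodrigues(r)[0];E=np.array(d["extrinsics"])
    e=cv2.projectPoints(obj,r,t,K(d),np.array(d["distortion"]))[0].reshape(-1,2)-px
    Rw=E[:3,:3]@R;tw=E[:3,:3]@t[:,0]+E[:3,3]
    print("err",np.abs(e).max());print("axes\n",np.round(Rw,3))
    for n,p in(("foot",(-75,0,7.5)),("top",(75,0,7.5)),("footback",(-75,0,0)),("footfront",(-75,0,15))):print(n,np.round(Rw@p+tw,1))
    print("tilt deg",np.degrees(np.arcsin(Rw[2,0])))
    return Rw,tw
E
python3 - <<'E'
from pnp import *
d=grab("wrist")
pose(d,[(170+x/3,110+y/3) for x,y in((201,91),(425,91),(122,501),(503,501),(130,560),(498,560))]);st()
E
```

```text
err 0.8424036879679875
axes
 [[ 0.028  0.998 -0.055]
 [-0.352  0.061  0.934]
 [ 0.936 -0.007  0.353]]
foot [574.  -76.8   2.4]
top [ 578.2 -129.6  142.7]
footback [ 5.744e+02 -8.380e+01 -3.000e-01]
footfront [573.6 -69.8   5. ]
tilt deg 69.34954604678859
10.43 [ 576.6 -120.6  108.7] rot [-0.004  0.686  0.727 -0.003] F [ 0.2  0.3 -0.7] op 61.8 q [-0.25 -0.03  1.74 -0.    1.44 -0.31]
```

The wrist pose fit puts the foot on the table at z≈0 with the board at 69° and its back about 3 mm off the pile edge. I'll ease it back and release it there.

Emit:
drive_tool([
  {"tx": 0, "ty": -3, "tz": 0, "spin": 0, "grip": 0.5},
  {"tx": 0, "ty": 0, "tz": 0, "spin": 0, "grip": 0.5},
  {"tx": 0, "ty": 0, "tz": 0, "spin": 0, "grip": 0.68},
  {"tx": 0, "ty": 0, "tz": 0, "spin": 0, "grip": 0.72},
  {"tx": 0, "ty": 0, "tz": 0, "spin": 0, "grip": 0.9},
  {"tx": 0, "ty": 0, "tz": 0, "spin": 0, "grip": 1.0},
  {"tx": 0, "ty": 0, "tz": 0, "spin": 0, "grip": 1.0},
])

```text
time: 11.3
eef_pos: [576.9, -123.8, 109.5]
tcp_rot: [-0.003, 0.686, 0.728, -0.003]
contact_force: [-0.5, -0.3, -0.2]
opening: 91.2
```

```bash
python3 - <<'E'
from h import *
d=grab("wrist");st()
cv2.imwrite("pics/w12.png",cv2.resize(d["color"][110:310,170:390,::-1],(660,600),interpolation=cv2.INTER_CUBIC))
E
```

```text
11.35 [ 576.9 -123.8  109.5] rot [-0.003  0.686  0.728 -0.003] F [-0.5 -0.3 -0.3] op 91.9 q [-0.25 -0.02  1.73 -0.    1.44 -0.31]
```

View pics/w12.png

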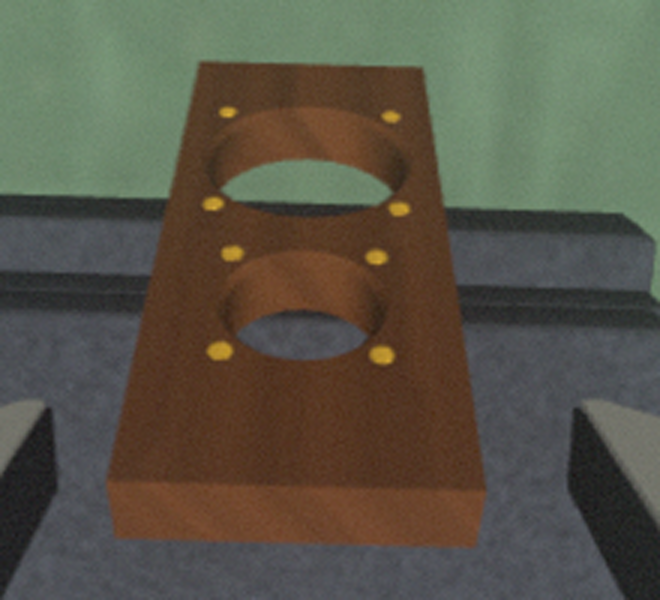

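```bash
python3 - <<'E'
from pnp import *
d=grab("wrist")
pose(d,[(170+x/3,110+y/3) for x,y in((200,62),(423,69),(108,480),(486,489),(116,538),(476,547))])
E
```

```text
err 0.26519100072601987
axes
 [[ 0.015  0.999 -0.031]
 [-0.388  0.034  0.921]
 [ 0.921 -0.002  0.388]]
foot [573.4 -73.2   2.4]
top [ 575.7 -131.4  140.6]
footback [ 5.737e+02 -8.010e+01 -5.000e-01]
footfront [573.2 -66.3   5.3]
tilt deg 67.14124294814717
```

Emit:
drive_tool([
  {"tx": 0, "ty": 0, "tz": 30, "spin": 0, "grip": 1.0},
  {"tx": 0, "ty": 0, "tz": 40, "spin": 0, "grip": 1.0},
  {"tx": 0, "ty": 0, "tz": 20, "spin": 0.1, "grip": 1.0},
  {"tx": 0, "ty": 0, "tz": 0, "spin": 0.18, "grip": 1.0},
  {"tx": 0, "ty": 0, "tz": 0, "spin": 0.18, "grip": 1.0},
  {"tx": 0, "ty": 0, "tz": 0, "spin": 0.18, "grip": 1.0},
  {"tx": 0, "ty": 0, "tz": 0, "spin": 0.18, "grip": 1.0},
  {"tx": 0, "ty": 0, "tz": 0, "spin": 0.18, "grip": 1.0},
  {"tx": 0, "ty": 0, "tz": 0, "spin": 0.18, "grip": 1.0},
  {"tx": 0, "ty": 0, "tz": 0, "spin": 0.18, "grip": 1.0},
])

```text
time: 12.65
eef_pos: [576.5, -123.7, 202.4]
tcp_rot: [-0.0, 0.055, 0.999, -0.004]
contact_force: [-0.5, 0.8, 0.6]
opening: 92.6
```

```bash
python3 v.py v13 230 110
```

```text
12.65 [ 576.5 -123.7  202.4] rot [-0.     0.055  0.999 -0.004] F [-0.5  0.8  0.6] op 92.6 q [-0.25 -0.07  1.63 -0.01  1.58 -1.71]
```

View pics/v13.png

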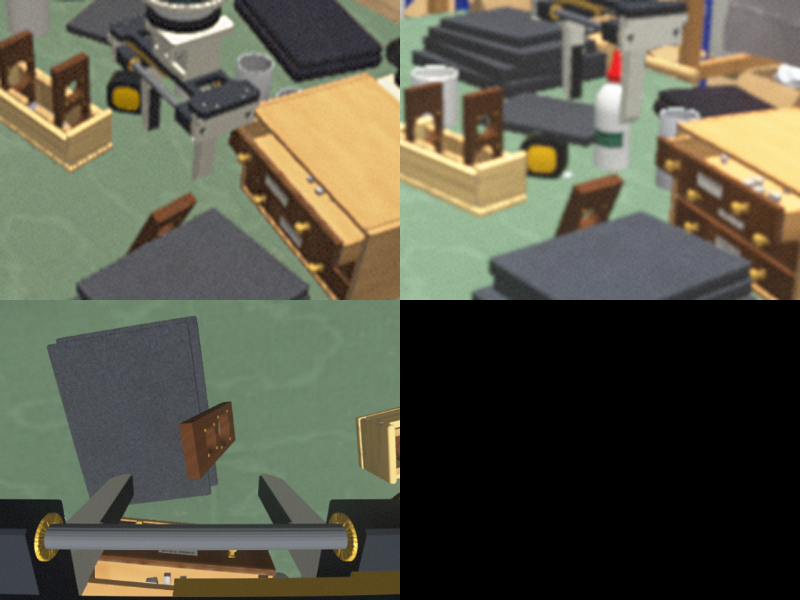

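Emit:
drive_tool([
  {"tx": 0, "ty": 10, "tz": -10, "spin": 0.14, "grip": 1.0},
  {"tx": 0, "ty": 12, "tz": -20, "spin": 0, "grip": 1.0},
  {"tx": 0, "ty": 0, "tz": -20, "spin": 0, "grip": 1.0},
  {"tx": 0, "ty": 0, "tz": 0, "spin": 0, "grip": 1.0},
])

```text
time: 13.3
eef_pos: [576.1, -100.8, 148.9]
tcp_rot: [-0.0, -0.003, 1.0, -0.004]
contact_force: [-0.0, -0.6, -0.1]
opening: 92.8
```

```bash
python3 v.py v14 230 110
```

```text
13.3 [ 576.1 -100.8  148.9] rot [-0.    -0.003  1.    -0.004] F [-0.  -0.6 -0.1] op 92.8 q [-0.21 -0.06  1.71 -0.01  1.5  -1.79]
```

View pics/v14.png

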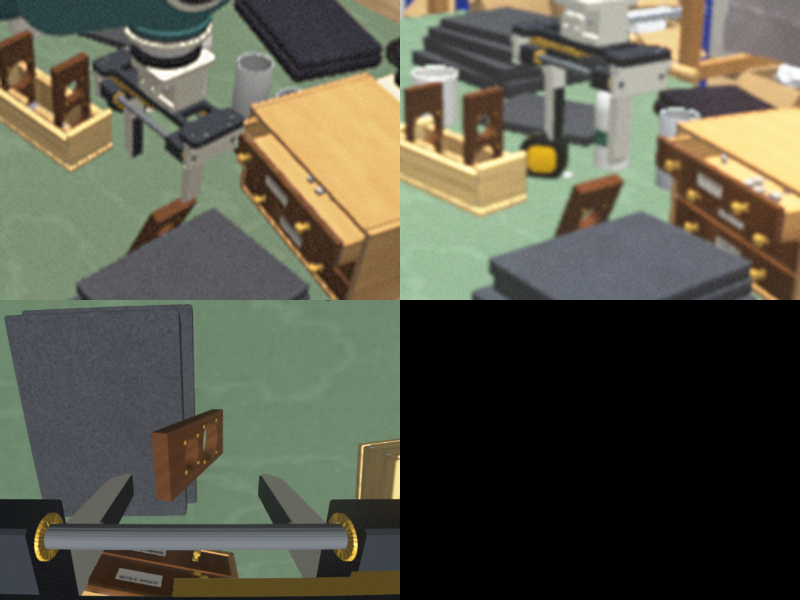

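```bash
python3 - <<'E'
from h import *
d=grab("wrist");st()
cv2.imwrite("pics/w14.png",cv2.resize(d["color"][130:330,170:390,::-1],(660,600),interpolation=cv2.INTER_CUBIC))
print(np.round(onz(d,[(154*1.4,132*1.4),(168*1.4,201*1.4)],138),1))
print("tips at z169",np.round(onz(d,[(133*1.4,178*1.4),(259*1.4,178*1.4)],169),1))
E
```

```text
13.5 [ 577.2 -101.3  152. ] rot [ 0.002 -0.004  1.    -0.005] F [-0.6 -0.2  0. ] op 93.3 q [-0.21 -0.06  1.7  -0.01  1.5  -1.79]
[[ 545.1 -136.7  138. ]
 [ 609.3 -126.6  138. ]]
tips at z169 [[ 573.5 -148.3  169. ]
 [ 572.5  -54.2  169. ]]
```

View pics/w14.png

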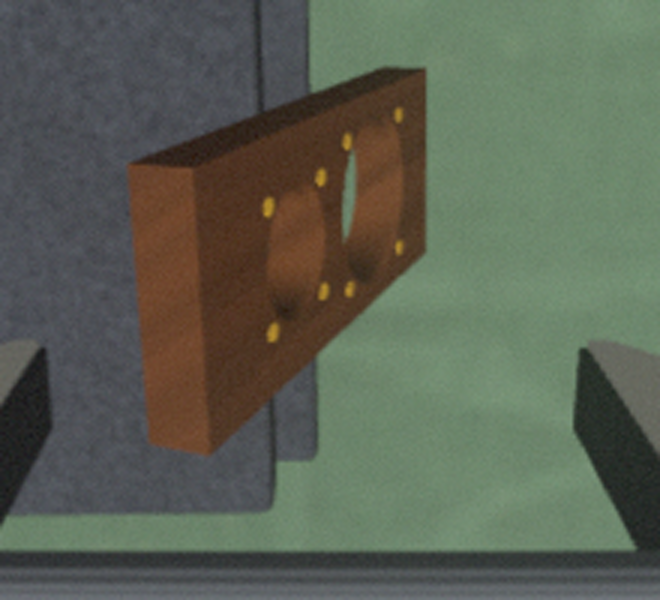

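```bash
python3 - <<'E'
from pnp import *
d=grab("wrist")
pose(d,[(170+x/3,130+y/3) for x,y in((425,68),(425,250),(192,168),(210,452),(130,165),(150,440))])
E
```

```text
err 0.5185933858674048
axes
 [[ 0.018  0.999 -0.03 ]
 [-0.394  0.035  0.919]
 [ 0.919 -0.005  0.394]]
foot [ 5.739e+02 -7.200e+01  2.000e-01]
top [ 576.6 -131.1  138.1]
footback [574.2 -78.9  -2.7]
footfront [573.7 -65.1   3.2]
tilt deg 66.79626747052758
```

Emit:
drive_tool([
  {"tx": 0, "ty": 0, "tz": -20, "spin": 0.02, "grip": 1.0},
  {"tx": 0, "ty": 0, "tz": -15, "spin": 0, "grip": 1.0},
  {"tx": 0, "ty": 0, "tz": -12, "spin": 0, "grip": 1.0},
  {"tx": 0, "ty": 0, "tz": -4, "spin": 0, "grip": 1.0},
  {"tx": 0, "ty": 0, "tz": 0, "spin": 0, "grip": 1.0},
], newtons=10)

```text
time: 14.18
eef_pos: [576.9, -101.5, 97.1]
tcp_rot: [0.002, -0.014, 1.0, -0.005]
contact_force: [-0.2, 0.0, 1.0]
opening: 93.4
```

```bash
python3 v.py v15 230 110
```

```text
14.18 [ 576.9 -101.5   97.1] rot [ 0.002 -0.014  1.    -0.005] F [-0.2  0.   1. ] op 93.4 q [-0.21 -0.03  1.76 -0.01  1.41 -1.81]
```

View pics/v15.png

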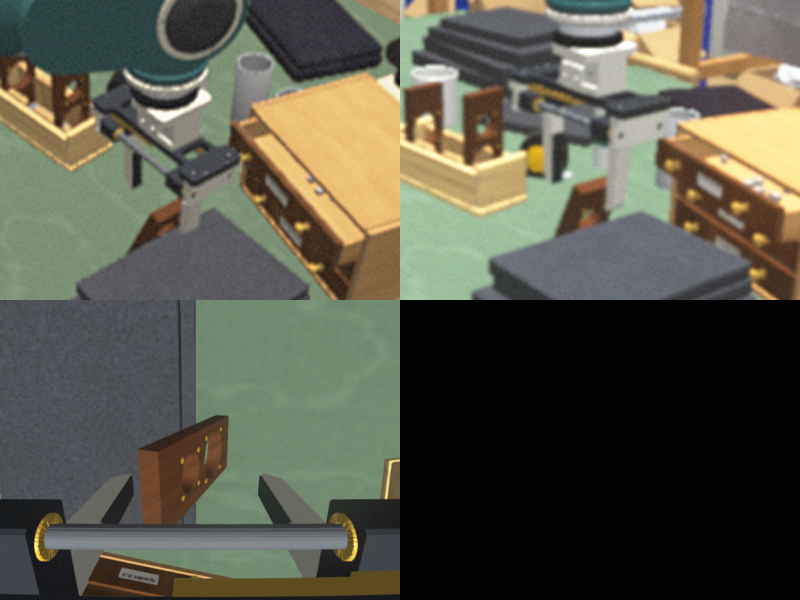

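Emit:
drive_tool([
  {"tx": 0, "ty": 6, "tz": 0, "spin": 0, "grip": 0.9},
  {"tx": 0, "ty": 6, "tz": 0, "spin": 0, "grip": 0.8},
  {"tx": 0, "ty": 6, "tz": 0, "spin": 0, "grip": 0.7},
  {"tx": 0, "ty": 5, "tz": 0, "spin": 0, "grip": 0.6},
  {"tx": 0, "ty": 0, "tz": 0, "spin": 0, "grip": 0.55},
])

```text
time: 14.95
eef_pos: [577.7, -76.6, 99.0]
tcp_rot: [0.003, -0.014, 1.0, -0.005]
contact_force: [0.8, -0.3, -0.5]
opening: 52.8
```

```bash
python3 v.py v16 230 110
```

```text
14.95 [577.7 -76.6  99. ] rot [ 0.003 -0.014  1.    -0.005] F [ 0.8 -0.3 -0.5] op 52.8 q [-0.17 -0.04  1.77 -0.01  1.41 -1.77]
```

View pics/v16.png

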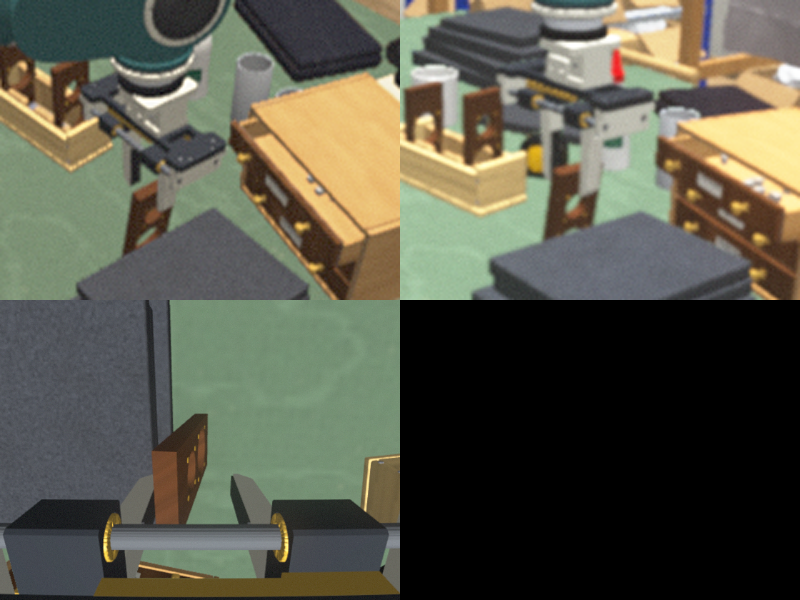

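Working: the rear finger is pushing the board up toward vertical. Closing onto it.

Emit:
drive_tool([
  {"tx": 0, "ty": 0, "tz": 0, "spin": 0, "grip": 0.45},
  {"tx": 0, "ty": 0, "tz": 0, "spin": 0, "grip": 0.35},
  {"tx": 0, "ty": 0, "tz": 0, "spin": 0, "grip": 0.25},
  {"tx": 0, "ty": 0, "tz": 0, "spin": 0, "grip": 0.05},
  {"tx": 0, "ty": 0, "tz": 0, "spin": 0, "grip": 0.0},
  {"tx": 0, "ty": 0, "tz": 0, "spin": 0, "grip": 0.0},
  {"tx": 0, "ty": 0, "tz": 0, "spin": 0, "grip": 0.0},
], newtons=20)

```text
time: 15.98
eef_pos: [577.6, -77.5, 98.8]
tcp_rot: [0.003, -0.014, 1.0, -0.005]
contact_force: [-0.2, 0.8, -1.3]
opening: 14.7
```

```bash
python3 v.py v17 230 110
```

```text
15.97 [577.6 -77.5  98.8] rot [ 0.003 -0.014  1.    -0.005] F [-0.2  0.8 -1.3] op 14.7 q [-0.17 -0.04  1.77 -0.01  1.41 -1.77]
```

View pics/v17.png

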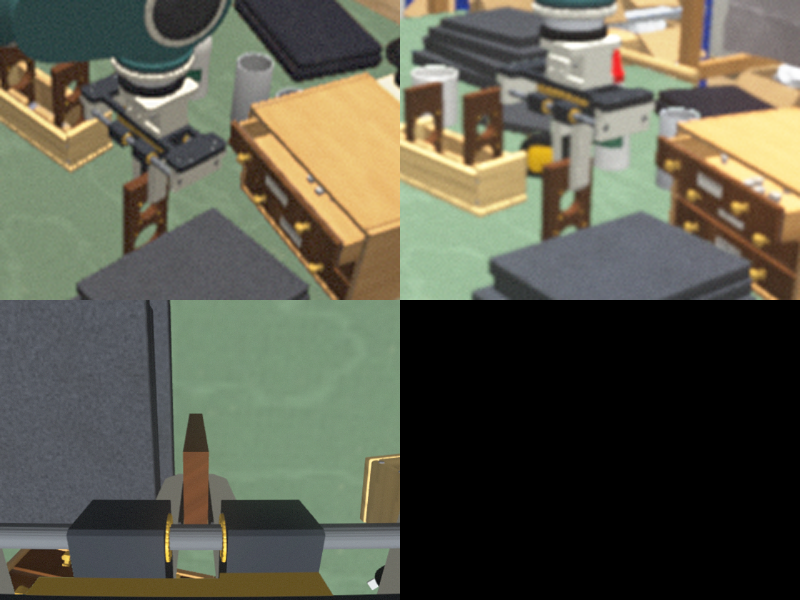

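Emit:
drive_tool([
  {"tx": 0, "ty": 0, "tz": 10, "spin": 0, "grip": 0.0},
  {"tx": 0, "ty": 0, "tz": 25, "spin": 0, "grip": 0.0},
  {"tx": 0, "ty": 0, "tz": 35, "spin": 0, "grip": 0.0},
  {"tx": 0, "ty": 10, "tz": 35, "spin": 0, "grip": 0.0},
  {"tx": 0, "ty": 20, "tz": 35, "spin": 0, "grip": 0.0},
  {"tx": 0, "ty": 30, "tz": 20, "spin": 0, "grip": 0.0},
  {"tx": 0, "ty": 30, "tz": 0, "spin": 0, "grip": 0.0},
  {"tx": 0, "ty": 0, "tz": 0, "spin": 0, "grip": 0.0},
  {"tx": 0, "ty": 0, "tz": 0, "spin": 0, "grip": 0.0},
])

```text
time: 17.25
eef_pos: [576.1, 14.6, 268.8]
tcp_rot: [0.004, -0.013, 1.0, -0.005]
contact_force: [-0.6, -0.4, -1.4]
opening: 15.2
```

```bash
python3 - <<'E'
from h import *
st()
for n in("side","scene"):
    d=grab(n);cv2.imwrite(f"pics/r_{n}.png",cv2.resize(d["color"][80:230,170:370,::-1],(800,600),interpolation=cv2.INTER_CUBIC))
grab("wrist","w18.png")
E
```

```text
17.25 [576.1  14.6 268.8] rot [ 0.004 -0.013  1.    -0.005] F [-0.6 -0.4 -1.4] op 15.2 q [-0.01 -0.11  1.56 -0.01  1.69 -1.61]
```

View pics/r_side.png

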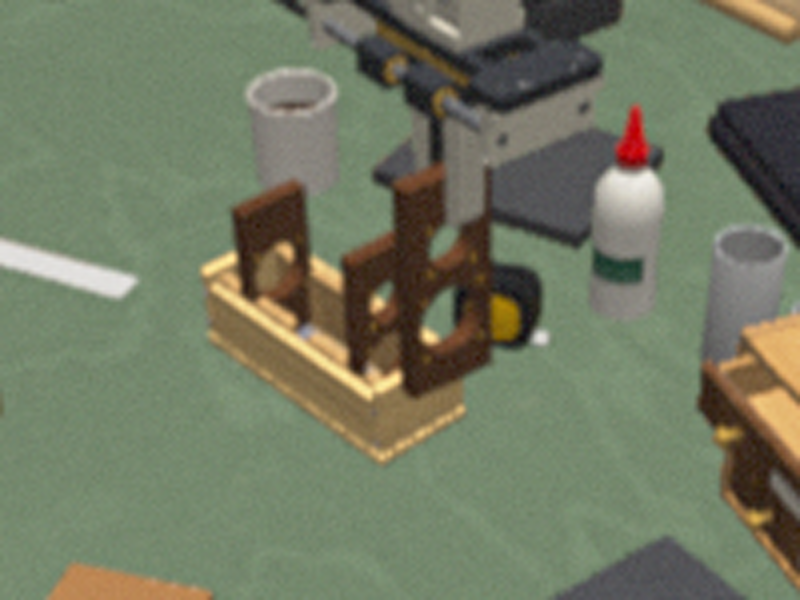

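View pics/r_scene.png

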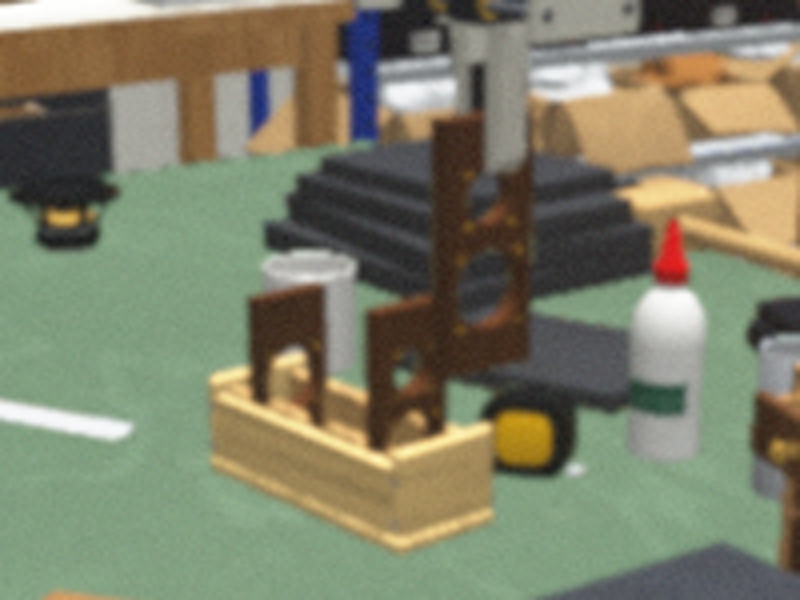

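View pics/w18.png

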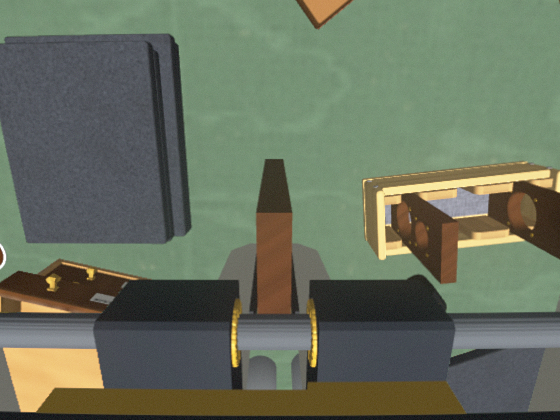

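```bash
python3 - <<'E'
from h import *
d=grab("wrist")
cv2.imwrite("pics/w18z.png",cv2.resize(d["color"][150:290,350:560,::-1],(800,533),interpolation=cv2.INTER_CUBIC))
E
```

```text
(no output)
```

View pics/w18z.png

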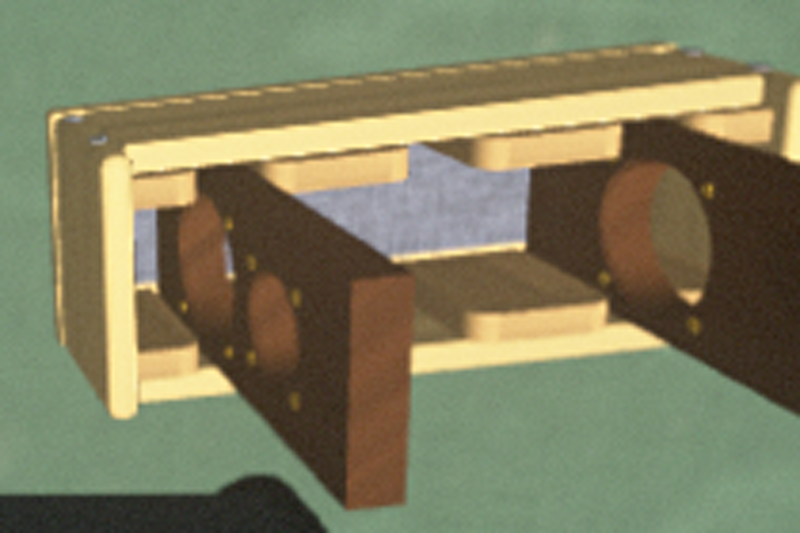

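```bash
python3 - <<'E'
from h import *
d=grab("wrist")
f=lambda *p:[(350+x/3.81,150+y/3.81) for x,y in p]
E=onz(d,f((105,155),(110,418),(128,153),(135,408)),74);print("end board",np.round(E,1))
W=onz(d,f((130,147),(755,75),(130,172),(760,102)),62);print("-x wall outer, inner",np.round(W,1))
V=onz(d,f((140,402),(665,345),(140,384),(600,335)),62);print("+x wall outer",np.round(V,1))
for a,b in((W[0],W[1]),(W[2],W[3]),(V[0],V[1])):
    v=b-a;print("yaw from +y (ccw)",np.degrees(np.arctan2(-v[0],v[1])))
print("slot between battens -x wall (z66,76)",np.round(onz(d,f((405,165),(472,155)),66),1),np.round(onz(d,f((405,165),(472,155)),76),1))
print("slot +x wall", np.round(onz(d,f((465,325),),66),1))
print("stored1 top corners",np.round(onz(d,f((350,285),(412,272),(347,508),(405,503)),160),1))
E
```

```text
end board [[588.4 130.9  74. ]
 [674.3 142.2  74. ]
 [587.6 137.8  74. ]
 [670.6 149.8  74. ]]
-x wall outer, inner [[588.5 142.1  62. ]
 [560.1 332.5  62. ]
 [596.4 143.   62. ]
 [568.4 336.2  62. ]]
+x wall outer [[673.9 155.5  62. ]
 [649.3 325.1  62. ]
 [667.5 154.7  62. ]
 [646.4 302.7  62. ]]
yaw from +y (ccw) 8.4736020934302
yaw from +y (ccw) 8.246037979635814
yaw from +y (ccw) 8.248130488803142
slot between battens -x wall (z66,76) [[590.7 226.4  66. ]
 [587.  246.7  66. ]] [[588.4 220.9  76. ]
 [584.7 240.6  76. ]]
slot +x wall [[642.6 255.1  66. ]]
stored1 top corners [[598.3 166.8 160. ]
 [594.6 181.2 160. ]
 [657.8 176.  160. ]
 [656.  190.6 160. ]]
```

```bash
python3 - <<'E'
from h import *
d=grab("wrist");st()
cv2.imwrite("pics/w19z.png",cv2.resize(d["color"][140:320,210:340,::-1],(433,600),interpolation=cv2.INTER_CUBIC))
print(np.round(onz(d,[(257,210),(291,210)],319),1),np.round(onz(d,[(265,160),(284,160)],169),1))
E
```

```text
17.55 [576.2  14.3 268.3] rot [ 0.003 -0.013  1.    -0.005] F [ 0.1 -0.1 -1.1] op 14.8 q [-0.01 -0.11  1.56 -0.01  1.69 -1.61]
[[540.1   6.5 319. ]
 [539.7  20.5 319. ]] [[542.3   4.7 169. ]
 [541.9  20.6 169. ]]
```

View pics/w19z.png

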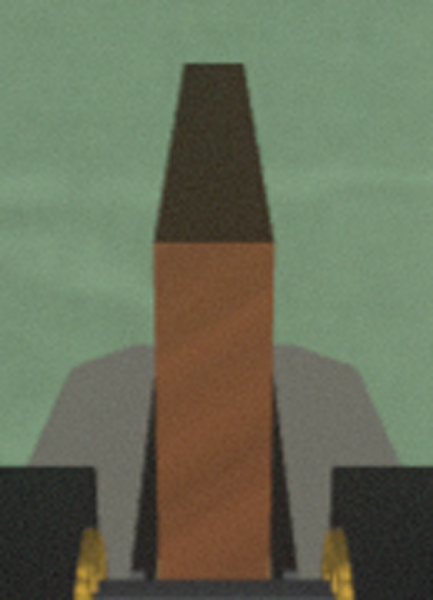

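Emit:
drive_tool([
  {"tx": 0, "ty": 0, "tz": 25, "spin": 0.06, "grip": 0.0},
  {"tx": 8, "ty": 20, "tz": 5, "spin": 0.057, "grip": 0.0},
  {"tx": 10, "ty": 40, "tz": 0, "spin": 0, "grip": 0.0},
  {"tx": 10, "ty": 45, "tz": 0, "spin": 0, "grip": 0.0},
  {"tx": 10, "ty": 45, "tz": 0, "spin": 0, "grip": 0.0},
  {"tx": 6, "ty": 40, "tz": 0, "spin": 0, "grip": 0.0},
  {"tx": 0, "ty": 25, "tz": 0, "spin": 0, "grip": 0.0},
  {"tx": 0, "ty": 10, "tz": 0, "spin": 0, "grip": 0.0},
  {"tx": 0, "ty": 0, "tz": 0, "spin": 0, "grip": 0.0},
  {"tx": 0, "ty": 0, "tz": 0, "spin": 0, "grip": 0.0},
])

```text
time: 18.8
eef_pos: [621.3, 250.8, 291.7]
tcp_rot: [0.0, -0.075, 0.997, -0.005]
contact_force: [-1.2, -0.6, -1.4]
opening: 15.1
```

```bash
python3 - <<'E'
from h import *
st()
for n in("side","scene"):
    d=grab(n);cv2.imwrite(f"pics/r2_{n}.png",cv2.resize(d["color"][80:230,170:370,::-1],(800,600),interpolation=cv2.INTER_CUBIC))
grab("wrist","w20.png")
E
```

```text
18.8 [621.3 250.8 291.7] rot [ 0.    -0.075  0.997 -0.005] F [-1.2 -0.6 -1.4] op 15.1 q [ 0.35  0.1   1.31 -0.01  1.73 -1.37]
```

View pics/w20.png

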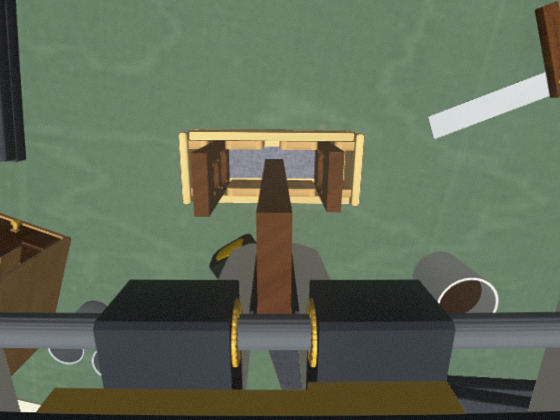

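View pics/r2_side.png

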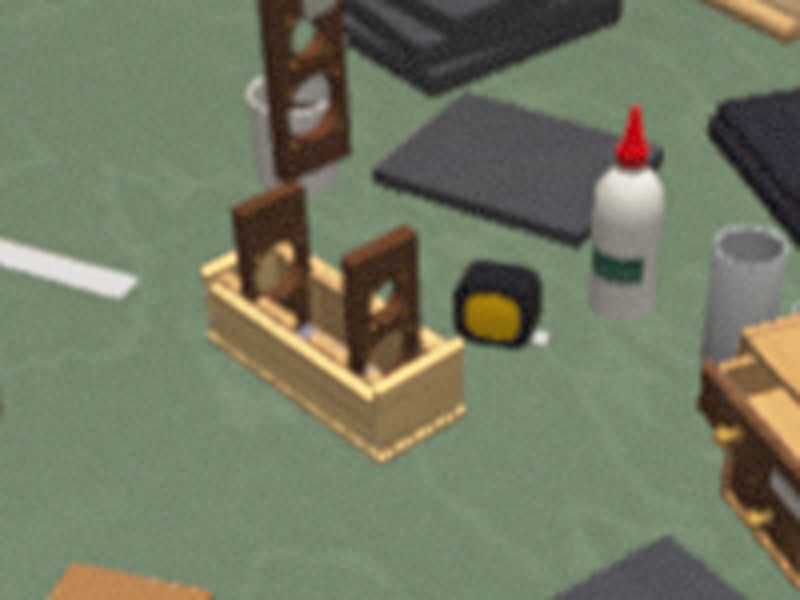

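```bash
python3 - <<'E'
from h import *
d=grab("wrist")
cv2.imwrite("pics/w20z.png",cv2.resize(d["color"][120:220,170:370,::-1],(800,400),interpolation=cv2.INTER_CUBIC))
E
```

```text
(no output)
```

View pics/w20z.png

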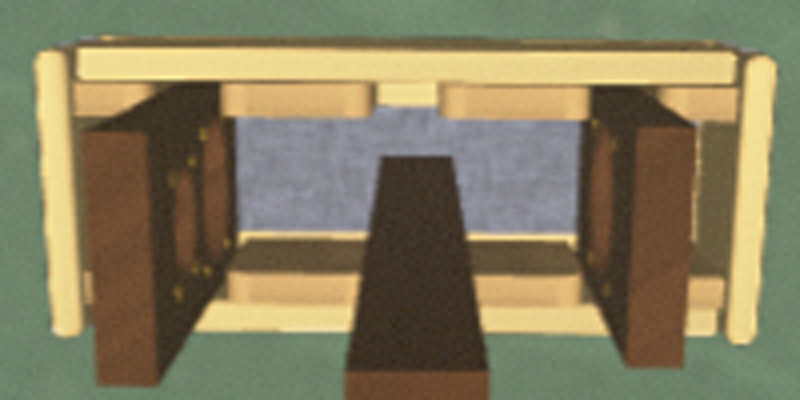

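```bash
python3 - <<'E'
from h import *
d=grab("wrist");st()
f=lambda *p:[(170+x/4,120+y/4) for x,y in p]
E=onz(d,f((35,55),(50,335),(775,58),(757,343)),74);print(np.round(E,1),E.mean(0))
l=E[2:].mean(0)-E[:2].mean(0);print("len",np.linalg.norm(l),"yaw",np.degrees(np.arctan2(-l[0],l[1])))
for z in(60,66,76):print(z,onz(d,f((406.5,88)),z))
sf=onz(d,f((380,157),(455,157)),193);print("foot -x edge",sf,sf.mean(0),np.linalg.norm(sf[0]-sf[1]))
st1=onz(d,f((85,133),(148,133),(97,385),(158,385)),160);s2=onz(d,f((637,127),(693,127),(630,367),(685,367)),140)
print("stored",np.round(st1.mean(0),1),np.round(s2.mean(0),1),"mid",(st1.mean(0)+s2.mean(0))/2)
E
```

```text
19.05 [621.3 250.8 292.2] rot [ 0.001 -0.075  0.997 -0.005] F [ 0.3 -0.6 -1.2] op 14.9 q [ 0.35  0.1   1.31 -0.01  1.73 -1.37]
[[590.8 131.5  74. ]
 [674.9 142.4  74. ]
 [559.3 344.4  74. ]
 [644.2 357.8  74. ]] [617.31130447 244.02073218  74.        ]
len 216.41535723922996 yaw 8.25313135338512
60 [[585.38981136 239.94037949  60.        ]]
66 [[584.82013992 239.94947386  66.        ]]
76 [[583.87068752 239.96463115  76.        ]]
foot -x edge [[587.6846238  236.77880561 193.        ]
 [585.31832692 252.26017392 193.        ]] [586.50147536 244.51948976 193.        ] 15.661166163745378
stored [626.7 179.  160. ] [608.  309.5 140. ] mid [617.32898674 244.26292881 150.        ]
```

Emit:
drive_tool([
  {"tx": 1, "ty": -5, "tz": -5, "spin": -0.006, "grip": 0.0},
  {"tx": 0, "ty": 0, "tz": -20, "spin": 0, "grip": 0.0},
  {"tx": 0, "ty": 0, "tz": -20, "spin": 0, "grip": 0.0},
  {"tx": 0, "ty": 0, "tz": -20, "spin": 0, "grip": 0.0},
  {"tx": 0, "ty": 0, "tz": -15, "spin": 0, "grip": 0.0},
  {"tx": 0, "ty": 0, "tz": -5, "spin": 0, "grip": 0.0},
  {"tx": 0, "ty": 0, "tz": 0, "spin": 0, "grip": 0.0},
  {"tx": 0, "ty": 0, "tz": 0, "spin": 0, "grip": 0.0},
])

```text
time: 20.05
eef_pos: [621.9, 244.7, 199.8]
tcp_rot: [-0.0, -0.071, 0.997, -0.005]
contact_force: [-0.0, -0.1, -0.1]
opening: 14.8
```

```bash
python3 - <<'E'
from h import *
st()
for n in("side","scene"):
    d=grab(n);cv2.imwrite(f"pics/r3_{n}.png",cv2.resize(d["color"][80:230,170:370,::-1],(800,600),interpolation=cv2.INTER_CUBIC))
d=grab("wrist")
cv2.imwrite("pics/w21z.png",cv2.resize(d["color"][120:270,150:390,::-1],(800,500),interpolation=cv2.INTER_CUBIC))
E
```

```text
20.05 [621.9 244.7 199.8] rot [-0.    -0.071  0.997 -0.005] F [-0.  -0.1 -0.1] op 14.8 q [ 0.34  0.1   1.45 -0.01  1.59 -1.37]
```

View pics/w21z.png

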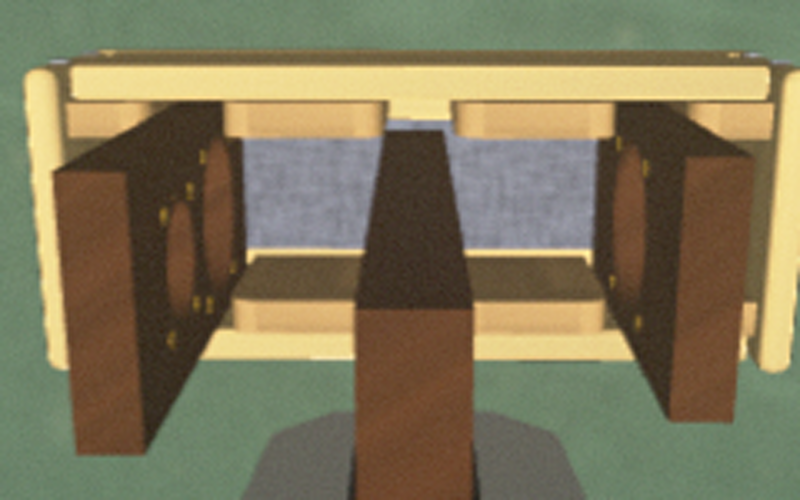

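View pics/r3_side.png

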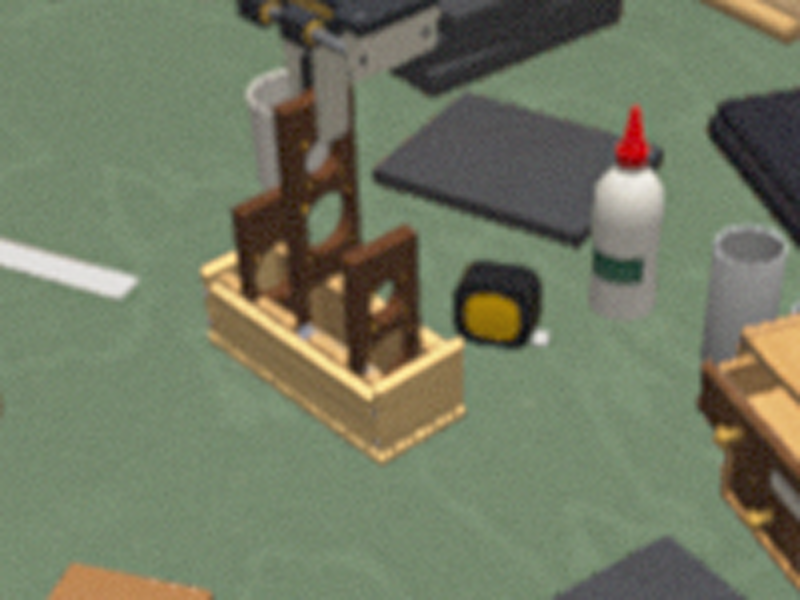

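```bash
python3 - <<'E'
from h import *
d=grab("wrist");st()
f=lambda *p:[(150+x/3.3333,120+y/3.3333) for x,y in p]
for z in(62,66,70):
  b=onz(d,f((386,110),(453,110)),z);print("slot",z,np.round(b,1),np.round(b.mean(0),1),np.linalg.norm(b[0]-b[1]))
for z in(95,101,105):
  a=onz(d,f((383,131),(445,131)),z);print("foot",z,np.round(a.mean(0),1),np.linalg.norm(a[0]-a[1]))
b=onz(d,f((357,308),(472,308)),251);print("top",b.mean(0),np.linalg.norm(b[0]-b[1]))
a=onz(d,f((72,66),(770,66)),62);print("wall",a,np.degrees(np.arctan2(-(a[1]-a[0])[0],(a[1]-a[0])[1])))
w=onz(d,f((420,102)),62);print("wall inner edge",w)
E
```

```text
20.25 [621.8 244.7 199.7] rot [-0.    -0.071  0.997 -0.005] F [-0.3 -0.2 -1.4] op 15.0 q [ 0.34  0.1   1.45 -0.01  1.59 -1.37]
slot 62 [[587.6 230.3  62. ]
 [584.9 249.1  62. ]] [586.3 239.7  62. ] 18.977395855165593
slot 66 [[587.1 230.4  66. ]
 [584.4 248.9  66. ]] [585.8 239.6  66. ] 18.742961736354896
slot 70 [[586.6 230.4  70. ]
 [584.  248.7  70. ]] [585.3 239.6  70. ] 18.508527617544196
foot 95 [587.7 238.6  95. ] 15.8506595018865
foot 101 [586.9 238.5 101. ] 15.523616124835169
foot 105 [586.3 238.5 105. ] 15.305587206800968
top [587.24365036 239.96752582 251.        ] 14.230616486994197
wall [[588.03255308 140.9923478   62.        ]
 [559.8369764  335.10459643  62.        ]] 8.264639043822273
wall inner edge [[584.02361855 239.51372351  62.        ]]
```

Emit:
drive_tool([
  {"tx": 0, "ty": 1, "tz": -8, "spin": 0, "grip": 0.0},
  {"tx": 0, "ty": 0, "tz": -10, "spin": 0, "grip": 0.0},
  {"tx": 0, "ty": 0, "tz": -10, "spin": 0, "grip": 0.0},
  {"tx": 0, "ty": 0, "tz": -5, "spin": 0, "grip": 0.0},
  {"tx": 0, "ty": 0, "tz": 0, "spin": 0, "grip": 0.0},
])

```text
time: 20.88
eef_pos: [621.5, 245.6, 163.7]
tcp_rot: [-0.001, -0.071, 0.997, -0.005]
contact_force: [0.0, 0.4, -0.5]
opening: 14.9
```

Emit:
drive_tool([
  {"tx": 0, "ty": 0, "tz": -6, "spin": 0, "grip": 0.0},
  {"tx": 0, "ty": 0, "tz": -6, "spin": 0, "grip": 0.0},
  {"tx": 0, "ty": 0, "tz": -6, "spin": 0, "grip": 0.0},
  {"tx": 0, "ty": 0, "tz": 0, "spin": 0, "grip": 0.0},
])

```text
time: 21.38
eef_pos: [621.7, 245.6, 144.7]
tcp_rot: [-0.0, -0.071, 0.997, -0.005]
contact_force: [-0.4, -0.2, -1.5]
opening: 15.1
```

```bash
python3 - <<'E'
from h import *
st()
d=grab("wrist")
cv2.imwrite("pics/w22z.png",cv2.resize(d["color"][120:270,150:390,::-1],(800,500),interpolation=cv2.INTER_CUBIC))
E
```

```text
21.38 [621.7 245.6 144.7] rot [-0.    -0.071  0.997 -0.005] F [-0.4 -0.2 -1.5] op 15.1 q [ 0.34  0.12  1.52 -0.01  1.5  -1.37]
```

View pics/w22z.png

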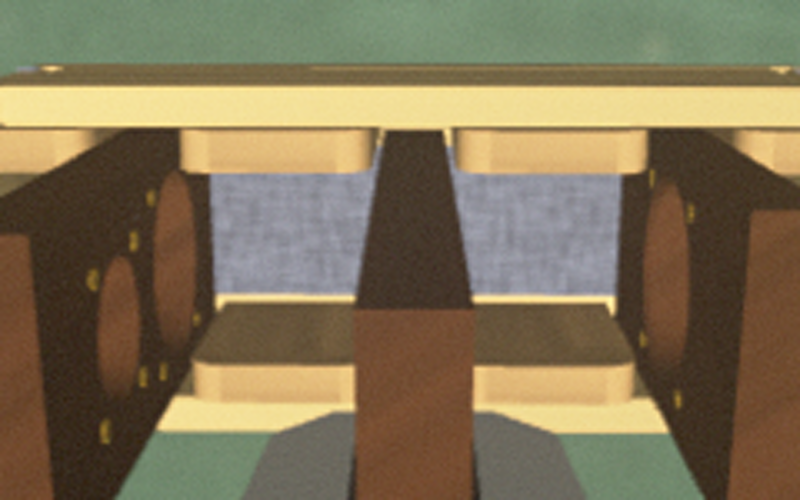

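The board is in the slot with clearance on both sides and shows no contact force. I'll continue gently down to the floor.

Emit:
drive_tool([
  {"tx": 0, "ty": 0, "tz": -6, "spin": 0, "grip": 0.0},
  {"tx": 0, "ty": 0, "tz": -6, "spin": 0, "grip": 0.0},
  {"tx": 0, "ty": 0, "tz": -6, "spin": 0, "grip": 0.0},
  {"tx": 0, "ty": 0, "tz": -5, "spin": 0, "grip": 0.0},
  {"tx": 0, "ty": 0, "tz": 0, "spin": 0, "grip": 0.0},
])

```text
time: 22.05
eef_pos: [621.8, 245.7, 120.6]
tcp_rot: [-0.0, -0.071, 0.997, -0.005]
contact_force: [0.8, -0.8, -0.9]
opening: 15.0
```

Emit:
drive_tool([
  {"tx": 0, "ty": 0, "tz": -4, "spin": 0, "grip": 0.0},
  {"tx": 0, "ty": 0, "tz": -2, "spin": 0, "grip": 0.0},
  {"tx": 0, "ty": 0, "tz": 0, "spin": 0, "grip": 0.0},
])

```text
time: 22.42
eef_pos: [621.9, 245.7, 114.5]
tcp_rot: [0.0, -0.071, 0.997, -0.005]
contact_force: [0.7, -0.7, -1.5]
opening: 15.1
```

Emit:
drive_tool([
  {"tx": 0, "ty": 0, "tz": -2, "spin": 0, "grip": 0.0},
  {"tx": 0, "ty": 0, "tz": 0, "spin": 0, "grip": 0.0},
])

```text
time: 22.68
eef_pos: [622.0, 245.8, 112.5]
tcp_rot: [0.0, -0.071, 0.997, -0.005]
contact_force: [0.2, -0.2, -1.1]
opening: 14.9
```

Emit:
drive_tool([
  {"tx": 0, "ty": 0, "tz": -1.5, "spin": 0, "grip": 0.0},
  {"tx": 0, "ty": 0, "tz": 0, "spin": 0, "grip": 0.0},
])

```text
time: 22.92
eef_pos: [622.0, 245.8, 111.0]
tcp_rot: [0.0, -0.071, 0.997, -0.005]
contact_force: [0.5, 0.0, -0.8]
opening: 14.8
```

Emit:
drive_tool([
  {"tx": 0, "ty": 0, "tz": -1.5, "spin": 0, "grip": 0.0},
  {"tx": 0, "ty": 0, "tz": 0, "spin": 0, "grip": 0.0},
])

```text
time: 23.18
eef_pos: [622.0, 245.8, 109.4]
tcp_rot: [0.0, -0.071, 0.997, -0.005]
contact_force: [-0.5, 1.1, -1.2]
opening: 15.1
```

Emit:
drive_tool([
  {"tx": 0, "ty": 0, "tz": -1, "spin": 0, "grip": 0.0},
  {"tx": 0, "ty": 0, "tz": 0, "spin": 0, "grip": 0.0},
])

```text
time: 23.42
eef_pos: [622.2, 245.9, 109.0]
tcp_rot: [0.001, -0.071, 0.997, -0.005]
contact_force: [1.4, -0.1, -2.4]
opening: 14.9
```

Emit:
drive_tool([
  {"tx": 0, "ty": 0, "tz": -1, "spin": 0, "grip": 0.0},
  {"tx": 0, "ty": 0, "tz": 0, "spin": 0, "grip": 0.0},
])

```text
time: 23.68
eef_pos: [622.5, 246.0, 109.0]
tcp_rot: [0.001, -0.071, 0.997, -0.005]
contact_force: [0.4, -0.2, -1.9]
opening: 15.0
```

Emit:
drive_tool([
  {"tx": 0, "ty": 0, "tz": -1, "spin": 0, "grip": 0.0},
  {"tx": 0, "ty": 0, "tz": 0, "spin": 0, "grip": 0.0},
])

```text
time: 23.92
eef_pos: [622.7, 246.1, 108.9]
tcp_rot: [0.002, -0.071, 0.997, -0.005]
contact_force: [-0.7, -0.5, -1.4]
opening: 15.3
```

```bash
python3 - <<'E'
from h import *
st()
for n in("side","scene"):
    d=grab(n);cv2.imwrite(f"pics/r4_{n}.png",cv2.resize(d["color"][80:230,170:370,::-1],(800,600),interpolation=cv2.INTER_CUBIC))
E
```

```text
23.93 [622.7 246.1 108.9] rot [ 0.002 -0.071  0.997 -0.005] F [-0.7 -0.5 -1.4] op 15.3 q [ 0.34  0.14  1.56 -0.01  1.44 -1.37]
```

View pics/r4_side.png

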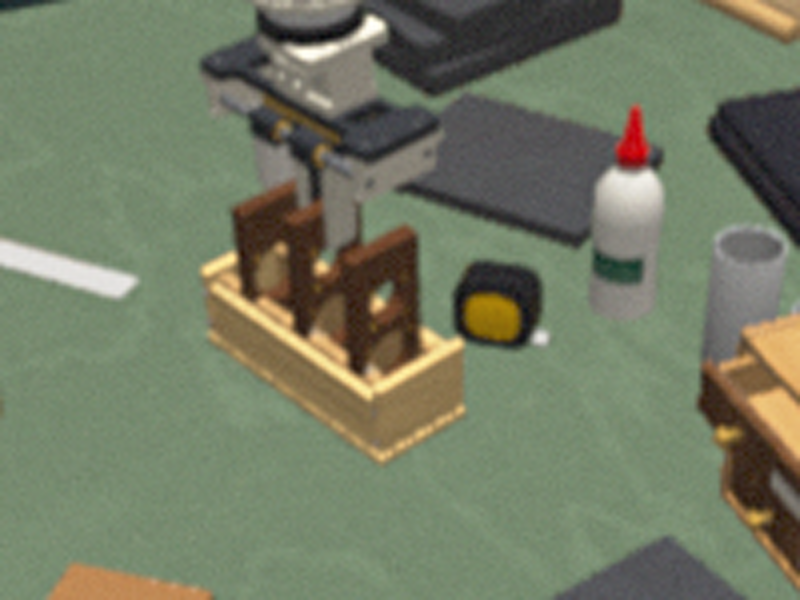

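View pics/r4_scene.png

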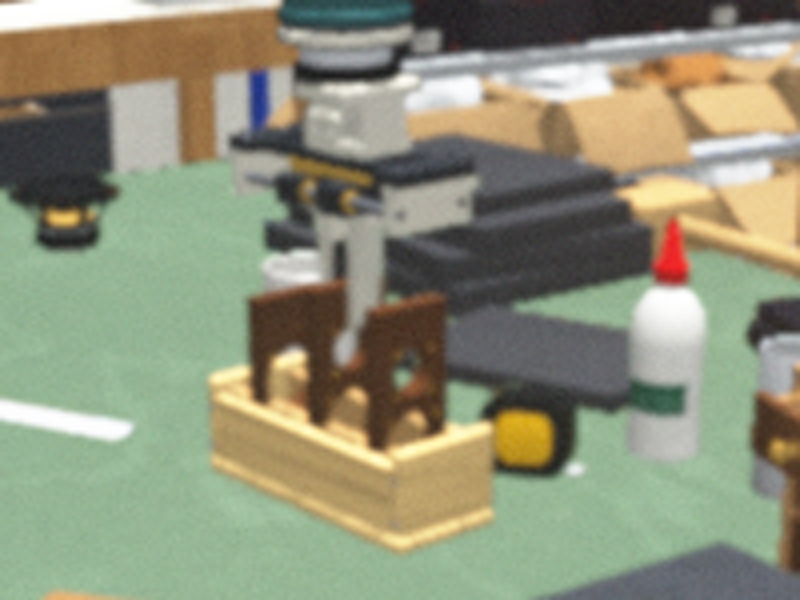

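TCP z has stopped at 109, the value expected with the foot on the floor. Opening slightly, then rising.

Emit:
drive_tool([
  {"tx": 0, "ty": 0, "tz": 0, "spin": 0, "grip": 0.2},
  {"tx": 0, "ty": 0, "tz": 0, "spin": 0, "grip": 0.3},
  {"tx": 0, "ty": 0, "tz": 0, "spin": 0, "grip": 0.35},
  {"tx": 0, "ty": 0, "tz": 0, "spin": 0, "grip": 0.35},
], newtons=5)

```text
time: 24.52
eef_pos: [622.7, 246.0, 108.3]
tcp_rot: [0.001, -0.071, 0.997, -0.005]
contact_force: [-0.4, 0.4, 0.8]
opening: 32.4
```

```bash
python3 - <<'E'
from h import *
st()
d=grab("wrist")
cv2.imwrite("pics/w23.png",d["color"][:,:,::-1])
E
```

```text
24.52 [622.7 246.  108.3] rot [ 0.001 -0.071  0.997 -0.005] F [-0.4  0.4  0.8] op 32.4 q [ 0.34  0.14  1.56 -0.01  1.44 -1.37]
```

View pics/w23.png

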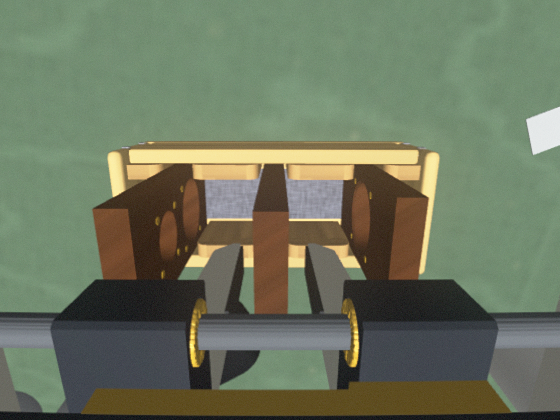

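Released. All three boards are upright and the fingers are clear of them. Rising straight up.

Emit:
drive_tool([
  {"tx": 0, "ty": 0, "tz": 10, "spin": 0, "grip": 0.35},
  {"tx": 0, "ty": 0, "tz": 20, "spin": 0, "grip": 0.35},
  {"tx": 0, "ty": 0, "tz": 30, "spin": 0, "grip": 0.35},
  {"tx": 0, "ty": 0, "tz": 40, "spin": 0, "grip": 0.35},
  {"tx": 0, "ty": 0, "tz": 40, "spin": 0, "grip": 0.35},
  {"tx": 0, "ty": 0, "tz": 0, "spin": 0, "grip": 0.35},
  {"tx": 0, "ty": 0, "tz": 0, "spin": 0, "grip": 0.35},
])

```text
time: 25.45
eef_pos: [622.2, 245.9, 260.9]
tcp_rot: [0.004, -0.071, 0.997, -0.004]
contact_force: [0.8, 0.3, -2.0]
opening: 32.7
```

```bash
python3 - <<'E'
from h import *
st()
a=[]
for n in("side","scene"):
    d=grab(n);a.append(cv2.resize(d["color"][80:230,170:370,::-1],(400,300),interpolation=cv2.INTER_CUBIC))
d=grab("wrist");b=cv2.resize(d["color"][120:270,150:350,::-1],(400,300),interpolation=cv2.INTER_CUBIC)
cv2.imwrite("pics/f.png",np.vstack([np.hstack(a),np.hstack([b,0*b])]))
E
```

```text
25.45 [622.2 245.9 260.9] rot [ 0.004 -0.071  0.997 -0.004] F [ 0.8  0.3 -2. ] op 32.7 q [ 0.34  0.09  1.37 -0.01  1.68 -1.37]
```

View pics/f.png

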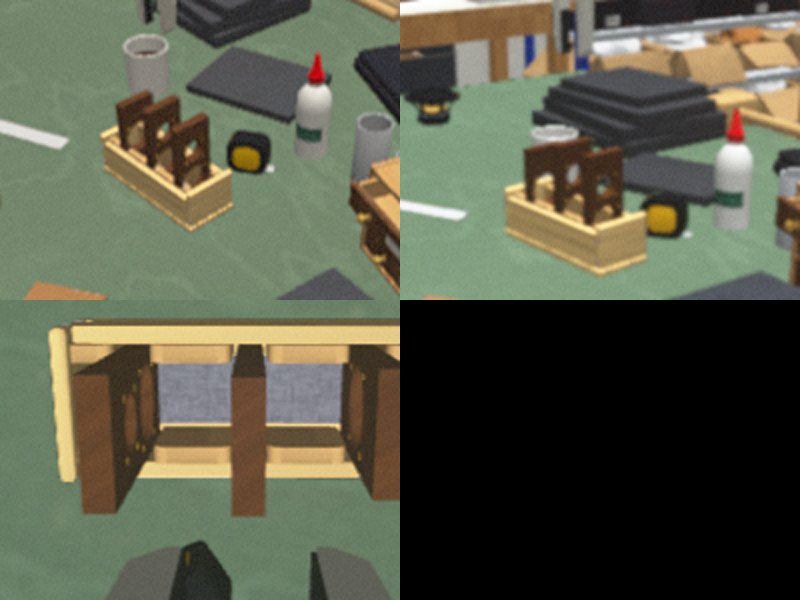

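```bash
python3 - <<'E'
from h import *
st();print(hand_in())
E
```

```text
25.6 [622.1 245.8 260. ] rot [ 0.003 -0.071  0.997 -0.004] F [ 0.8 -0.3 -0.2] op 32.6 q [ 0.34  0.09  1.37 -0.01  1.68 -1.37]
the job is handed in; nothing more can be done
None
```

The baffle now stands upright in the middle slot of the rack, small hole at the top, and I handed the job in at about 25.6 s. No verdict was reported.

**How it was done:** I picked it up by its edges at the small-hole end and let it swing down in a light grip. I then propped it against the pile edge at about 67° and re-gripped it across its thickness, which brought it upright. From there I lowered it slowly into the slot, opened the gripper slightly and lifted clear.

**Last checks:**
- **Seating:** Downward motion stopped at TCP z = 109.0, against 108.8 expected with the foot on the floor. In the wrist picture its top is level with the stored baffle of the same height.
- **Neighbours:** Both stored baffles look upright and undisturbed in the pictures.
- **Robot:** The gripper is open and well above the rack, touching nothing.

**What disagreed:**
- **Tool geometry:** The fingertips sat about 20 mm above the TCP reading, where the data gave them 8 mm ahead of it. My first grasp therefore closed in the air above the baffle, moving nothing, and I corrected the height from the pictures.
- **Force reading:** It showed no clear upward push when the foot touched the floor, so I judged floor contact by the stop in height and by the pictures.

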